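Lamp module continuity check

ROBOT

A 6-joint arm with a two-finger parallel gripper is mounted at the origin on the work surface. World frame = base frame: x ahead of the robot, y to its left, z up, the work surface at z = 0. Lengths are in m, angles in degrees, forces in N, time in s.
With the tool pointing down it reaches from about 0.4 to 0.825 m from the base axis. Payload 7 kg.
Tool frame: the origin (TCP) lies midway between the tips of the shut fingers; the grasp point (between the pads) lies 19 mm behind it (r.grip_depth is the distance from the TCP to the grasp point, in m); z points along the fingers, y is the line along which they close (so a half turn about z gives the same grasp; the last joint's range is limited). The gripper opens to 88 mm and grips with 3 to 60 N. Pads are 19 mm wide; open, the fingers measure 130 mm over their backs; the gripper's body (78 mm by 193 mm) begins 47 mm behind the grasp point.
Start: joints at [84.975, 20.546, 0.682, 0, -70.136, -16.507], TCP at [0.248, 0.628, 0.227] pointing down, gripper open.
Joint ranges: [-176.03, 176.03], [-82.01, 121.73], [-58.28, 71.71], [-173.87, 95.51], [-174.79, -0.11], [-173.66, 173.66]. Speed limits (degrees/s): [136.94, 136.94, 172.46, 180, 180, 180].

INTERFACE

Orientations are given as [roll, pitch, yaw] about the fixed x, y, z axes, in that order (R = Rz(yaw) Ry(pitch) Rx(roll)).
In Python, from plant import r, capture, close_job, search_frame, outline_of gives the robot as it stands.
- The arm moves only by the shell command python3 -m creep 'ROWS' [FORCE]. ROWS is JSON, a list of rows, each a list of 7 numbers: the finger opening in mm, from 0 to 87.6, then the shift along the world's x, y, z in units of 25 mm (1.0 is 25 mm), then the turn, a rotation vector about the world's x, y, z in degrees. In form: [[hand, x, y, z, ax, ay, az], ...]. A call has 1 to 8 rows; each row shifts and turns the commanded pose from where the row before left it; what a row does not reach is not made up. A row lasts 1/12 s, in which the tool goes at most 41.7 mm and 7.16 degrees, less where a joint would pass 70% of its speed; a pose out of reach is approached as far as the arm can. A call is refused whole if a number of a shift passes 1 or a number of a turn 7.16, either way. A call with a gripper value outside its range is refused whole. The fingers move at their own pace and stop on an object; FORCE is the grip in N (left out, the last holds). Time passes only in rows, so rows that do not move let the fingers close. It gives the time, the measured TCP pose, the force, the opening and the grip force at its end, in the units of the state.
- r.get_state(): the state, without advancing time (a new reading comes with each control period).
- capture(name): name is "scene" or "side" or "wrist"; returns a dict with "frame" (400x640x3 uint8, red, green, blue), "K" (3x3 intrinsics, pixels), "k1" (the pictures are not rectified: a ray, as slopes to the right and down, at radius r is drawn at 1 + k1 r^2 times it, then the intrinsics apply), "origin" and "rotation" of the camera in the world. Camera axes: x right, y down, z forward; pixel columns grow to the right and rows downward; lengths in m; the calibration is good to about 2 mm. A picture is of the moment at which its call begins. There is no depth.
- close_job(): hands the job in; it is judged then, once.
Trained networks look in a picture, given as the dict that the camera call returned (one of the last four; its "shot" number tells which), for a name from the list of things; names that differ only in an ending like _2 or _b are one class to them, and where a whole thing is asked for, a point or a joint stands for the part that bears it (a point fixed in the world has none). Each returns a list of dicts, best first, with "conf" (0 to 1); they miss things now and then, are a little off and sometimes report something else, mostly with a low value. They report only what shows in the picture. A call takes as long as a camera call. They do not tell look-alikes from the thing itself.
- search_frame(picture, target): "bbox" ([left, top, right, bottom] in pixels, round what is visible of it).
- outline_of(picture, target): "region" (400x640 bool, what is visible of it) and "bbox" ([left, top, right, bottom] in pixels, round what is visible of it).
The state is a dict: "time_s": time; "joints": joint angles; "qd": joint speeds; "joint_torque": joint torques, N m; "tcp_pos": TCP position; "eef_rot": TCP orientation; "contact_force": force on the tool from outside, world axes, zero at the start; "moment": the same for the moment, N m; "gripper_width": finger opening in m; "gripper_force": force on a finger pad.
Only numpy, scipy, OpenCV 4.12 (cv2) and the standard library are available. Lean on these libraries where they do the work, as an engineer would, in place of code of your own. Each camera call takes 0.05 s, during which the arm holds its last target. There are 200 camera calls.

TASK

Seat every lamp module on the bench flat in the nest cut to its own outline. Then take the spring probe from its holster and rest its tip, gently and for a full second each time, on the brass reference stud of the stand, then on the brass test disc of each seated module from the longest to the shortest, and at last on the reference stud again. Hang the probe back upright in its holster with all modules still seated, and leave the bottle and the jar alone.

Things in the scene. Friction and masses are not known exactly. Their poses are not given: they have to be found in the camera images.
- lamp_long: long lamp module, loose, may be absent: black plastic housing 140 long (x) by 46 wide (y) by 40 high, with three glass lenses (domes, 12 high) on top. Its last 22 mm at the +x end is a narrower tongue, 24 wide. Origin: centre of the underside, at half of the whole length; the 118 mm wide part is centred at x = -11 mm. z up. About 0.2 kg. Grip across its 46 mm width
- long_pad (a point): test point of the long lamp module: centre of the top of a brass disc 18 in diameter, 4 high, on the tongue, 44 above the module's underside, at x = +59 mm of the module
- nest_long: fixed metal nest for the long lamp module: block 164 (x) by 70 (y) by 18 high with a pocket 8 deep of the module's outline (body and tongue, tongue at +x) and 2 mm clearance all round. Origin: centre of the block's underside; pocket floor 10 above it. A seated module's origin lies 10 mm above the nest's origin and its axes are parallel to the nest's
- lamp_mid: middle-sized lamp module, loose, may be absent: black plastic housing 110 long (x) by 46 wide (y) by 40 high, with two glass lenses (domes, 12 high) on top. Its last 22 mm at the +x end is a narrower tongue, 24 wide. Origin: centre of the underside, at half of the whole length; the 88 mm wide part is centred at x = -11 mm. z up. About 0.2 kg. Grip across its 46 mm width
- mid_pad (a point): test point of the middle-sized lamp module: centre of the top of a brass disc 18 in diameter, 4 high, on the tongue, 44 above the module's underside, at x = +44 mm of the module
- nest_mid: fixed metal nest for the middle-sized lamp module: block 134 (x) by 70 (y) by 18 high with a pocket 8 deep of the module's outline (body and tongue, tongue at +x) and 2 mm clearance all round. Origin: centre of the block's underside; pocket floor 10 above it. A seated module's origin lies 10 mm above the nest's origin and its axes are parallel to the nest's
- lamp_short: short lamp module, loose, may be absent: black plastic housing 80 long (x) by 46 wide (y) by 40 high, with one glass lens (domes, 12 high) on top. Its last 22 mm at the +x end is a narrower tongue, 24 wide. Origin: centre of the underside, at half of the whole length; the 58 mm wide part is centred at x = -11 mm. z up. About 0.2 kg. Grip across its 46 mm width
- short_pad (a point): test point of the short lamp module: centre of the top of a brass disc 18 in diameter, 4 high, on the tongue, 44 above the module's underside, at x = +29 mm of the module
- nest_short: fixed metal nest for the short lamp module: block 104 (x) by 70 (y) by 18 high with a pocket 8 deep of the module's outline (body and tongue, tongue at +x) and 2 mm clearance all round. Origin: centre of the block's underside; pocket floor 10 above it. A seated module's origin lies 10 mm above the nest's origin and its axes are parallel to the nest's
- stand: fixed probe stand: grey base plate 170 (x) by 75 (y) by 10 high carrying the holster and the reference stud. Origin: centre of its underside
- stud (a point): reference stud: centre of the top of a brass disc 22 in diameter on a white insulator, 40 above the bench, on the stand 50 mm to -x of its origin
- holster (a point): centre of the mouth of the holster, a square upright tube on the stand, 34 inside, 44 outside, rim 95 above the bench, 85 deep; the probe hangs in it by its flange
- probe: loose hand probe, upright, 0.17 kg. Origin: centre of the underside of its square flange (50 by 50 by 6 thick), which rests on the holster's rim. Above the flange a handle 34 (x) by 30 (y), from 6 to 70 mm above the origin: grip it across y (30). Below, a shank 22 in diameter, 45 long, then a thin brass spring pin ending 82 mm below the origin. z up along the handle
- tip (a point): lower end of the probe's spring pin, 82 mm below the probe's origin on its axis; the pin gives way up to 10 mm (1.5 to 4.5 N)
- pin: the probe's brass spring pin, 8 in diameter, part of the probe; its origin is the probe's origin
- wash_bottle: bystander: white plastic wash bottle with bent spout, 60 in diameter, 163 high with its spout; origin at the centre of the underside
- jar: bystander: glass jar with cap, 60 in diameter, 80 high; origin at the centre of the underside
Things that resemble listed ones, but are neither listed nor needed, are in the scene too. What is shaped like the lamp_short but orange is not meant.

How it is judged (in metres and radians):
On the way, in this order (a step that is already met when the one before it is completed fails the run):
1. every module present is seated flat in its own nest (horizontal distance between lamp_long and nest_long below 0.005 m and z of lamp_long in the frame of nest_long between 0.006 and 0.0135 m and angle between the z axis of lamp_long and the z axis of nest_long, either way round below 0.05 rad and angle between the x axis of lamp_long and the x axis of nest_long, either way round below 0.12 rad and horizontal distance between lamp_mid and nest_mid below 0.005 m and z of lamp_mid in the frame of nest_mid between 0.006 and 0.0135 m and angle between the z axis of lamp_mid and the z axis of nest_mid, either way round below 0.05 rad and angle between the x axis of lamp_mid and the x axis of nest_mid, either way round below 0.12 rad and horizontal distance between lamp_short and nest_short below 0.005 m and z of lamp_short in the frame of nest_short between 0.006 and 0.0135 m and angle between the z axis of lamp_short and the z axis of nest_short, either way round below 0.05 rad and angle between the x axis of lamp_short and the x axis of nest_short, either way round below 0.12 rad), for 0.2 s.
2. the probe's tip rests on the reference stud (distance between tip and stud below 0.012 m and contact force between pin and stand above 0.5 N), for 0.7 s.
3. the probe's tip rests on the test disc of the long module, which is seated in its nest (distance between tip and long_pad below 0.01 m and contact force between pin and lamp_long above 0.5 N and horizontal distance between lamp_long and nest_long below 0.005 m and z of lamp_long in the frame of nest_long between 0.006 and 0.0135 m and angle between the z axis of lamp_long and the z axis of nest_long, either way round below 0.05 rad and angle between the x axis of lamp_long and the x axis of nest_long, either way round below 0.12 rad), for 0.7 s.
4. the probe's tip rests on the test disc of the mid module, which is seated in its nest (distance between tip and mid_pad below 0.01 m and contact force between pin and lamp_mid above 0.5 N and horizontal distance between lamp_mid and nest_mid below 0.005 m and z of lamp_mid in the frame of nest_mid between 0.006 and 0.0135 m and angle between the z axis of lamp_mid and the z axis of nest_mid, either way round below 0.05 rad and angle between the x axis of lamp_mid and the x axis of nest_mid, either way round below 0.12 rad), for 0.7 s.
5. the probe's tip rests on the test disc of the short module, which is seated in its nest (distance between tip and short_pad below 0.01 m and contact force between pin and lamp_short above 0.5 N and horizontal distance between lamp_short and nest_short below 0.005 m and z of lamp_short in the frame of nest_short between 0.006 and 0.0135 m and angle between the z axis of lamp_short and the z axis of nest_short, either way round below 0.05 rad and angle between the x axis of lamp_short and the x axis of nest_short, either way round below 0.12 rad), for 0.7 s.
6. the probe's tip rests on the reference stud again (all of step 2), for 0.7 s.
At the end, for the whole second after the job is handed in: Each present module rests in its own nest: within 5 mm of centre, underside within 3.5 mm of the pocket floor, flat within 0.05 rad, square within 0.12 rad. The probe rests upright (0.08 rad) in the holster, flange on the rim (5 mm in height, 12 mm sideways) (all of step 1 and linear speed of each of lamp_long, lamp_mid, lamp_short, probe below 0.02 m/s and horizontal distance between probe and holster below 0.012 m and height (world z) of probe between 0.09 and 0.1 m and angle between probe's own z axis and vertical below 0.08 rad); the robot touches nothing.
It fails at once if the wash bottle or the jar is moved more than 30 mm (distance of any of wash_bottle, jar from where it was at the start of the episode above 0.03 m).
It fails at once if the probe's pin presses with more than 30 N on a module or on the stand (contact force between pin and stand above 30 N or contact force between pin and lamp_long above 30 N or contact force between pin and lamp_mid above 30 N or contact force between pin and lamp_short above 30 N).
Of lamp_long, lamp_mid, lamp_short only 2 to 3 are there at a start; the rules pass over those that are not, and their reading is None.
At some moment in a run one of lamp_long, lamp_mid, lamp_short may be knocked a few centimetres aside while the robot is not near it.
It also fails if it takes over 210 s, if anything falls off the work surface, if the arm or the gripper's body presses on something with over 40 N, if the wrist force passes 120 N, or if a joint passes its speed limit or range.

## Working session

There is one attempt and no reset: what is moved stays moved. The work goes in short steps, Python scripts to look and compute and a shell command to move; the robot and the scene stay as the last step left them, time stands still between calls to the robot, and variables do not carry over. Pictures are saved under pics/ and viewed, at most 14 in all, crops included, and the job is handed in when it is done.

```bash
ls; mkdir -p pics; python3 - <<'E'
from plant import r,capture,search_frame
import cv2
print(r.get_state(), r.grip_depth)
for n in ["scene","side"]:
    p=capture(n); cv2.imwrite(f"pics/{n}0.png",p["frame"][:,:,::-1])
    print(n,p["K"].tolist(),p["k1"],p["origin"],p["rotation"].tolist() if hasattr(p["rotation"],'tolist') else p["rotation"])
    for t in ["lamp_long","lamp_mid","lamp_short","nest_long","nest_mid","nest_short","stand","probe","wash_bottle","jar"]:
        print(t,[(d["conf"],[round(float(v)) for v in d["bbox"]]) for d in search_frame(p,t)][:4])
E
```

```text
pics
{'time_s': 0.0, 'joints': array([ 8.49735273e+01,  2.05918729e+01,  6.33659925e-01, -2.09295693e-02,
       -7.01347939e+01, -1.65071393e+01]), 'qd': array([-0.04820003,  0.10021955, -0.10981667, -0.00267882, -0.01719721,
       -0.08610026]), 'joint_torque': array([ 1.69017716e-03, -5.82713985e+01,  2.93038934e+01,  6.99707463e+00,
        6.87621126e-03, -1.53871306e-04]), 'tcp_pos': array([0.24759494, 0.62742711, 0.22561433]), 'eef_rot': array([ 1.79905236e+02, -7.56508133e-03, -2.15407338e+01]), 'contact_force': array([-0.8054635 ,  0.28803681, -0.6414668 ]), 'moment': array([ 0.00921923,  0.06594349, -0.00309951]), 'gripper_force': 0.0, 'gripper_width': 0.0876430222311251} 0.0188
scene [[372.8041664377925, 0.0, 319.5916720392126], [0.0, 372.8041664377925, 204.5266645367162], [0.0, 0.0, 1.0]] 0.02882683741738357 [1.26484879 0.5693424  0.76458586] [-127.37053921700182, 0.5289826686128595, 131.97838420856937]
lamp_long [(0.69, [308, 169, 343, 196]), (0.48, [430, 249, 487, 300])]
lamp_mid [(0.8, [268, 157, 299, 185]), (0.65, [445, 232, 470, 266])]
lamp_short [(0.71, [256, 187, 
[... 545 characters left out ...]
689818758133], [0.0, 0.0, 1.0]] -0.15679196641681836 [-0.21197253 -0.73650838  0.83766597] [-124.62724798803688, 0.4963992078824965, -47.042469754836546]
lamp_long [(0.64, [303, 250, 355, 294])]
lamp_mid [(0.91, [379, 277, 420, 320])]
lamp_short [(0.79, [435, 258, 474, 284]), (0.72, [398, 232, 425, 261]), (0.44, [379, 281, 420, 323])]
nest_long [(0.9, [247, 173, 306, 208]), (0.34, [398, 235, 420, 263]), (0.31, [188, 152, 242, 200])]
nest_mid [(0.27, [303, 246, 353, 292])]
nest_short [(0.82, [281, 190, 323, 218])]
stand [(0.66, [189, 152, 246, 202])]
probe [(0.83, [211, 129, 236, 156])]
wash_bottle [(0.96, [364, 163, 386, 207]), (0.73, [210, 129, 236, 154])]
jar [(0.88, [326, 151, 343, 183])]
```

```bash
python3 - <<'E'
import cv2
a=cv2.imread("pics/scene0.png")[140:310,220:500];b=cv2.imread("pics/side0.png")[115:335,170:490]
cv2.imwrite("pics/s1.png",cv2.resize(a,None,fx=2.8,fy=2.8,interpolation=3));cv2.imwrite("pics/s2.png",cv2.resize(b,None,fx=2.5,fy=2.5,interpolation=3))
E
```

```text
(no output)
```

View pics/s1.png

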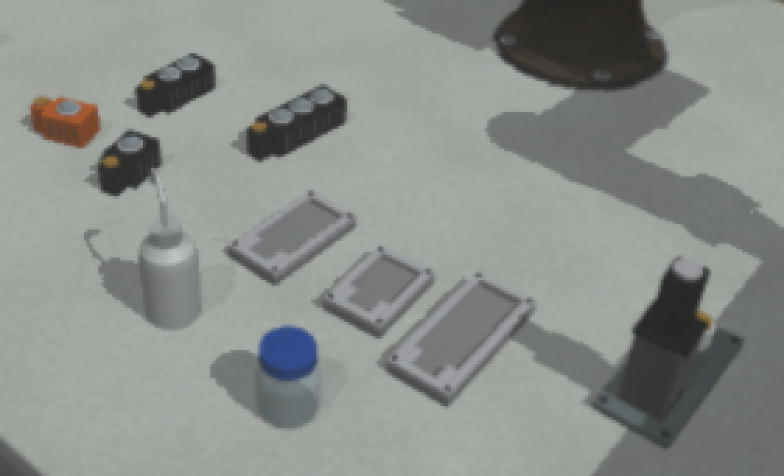

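View pics/s2.png

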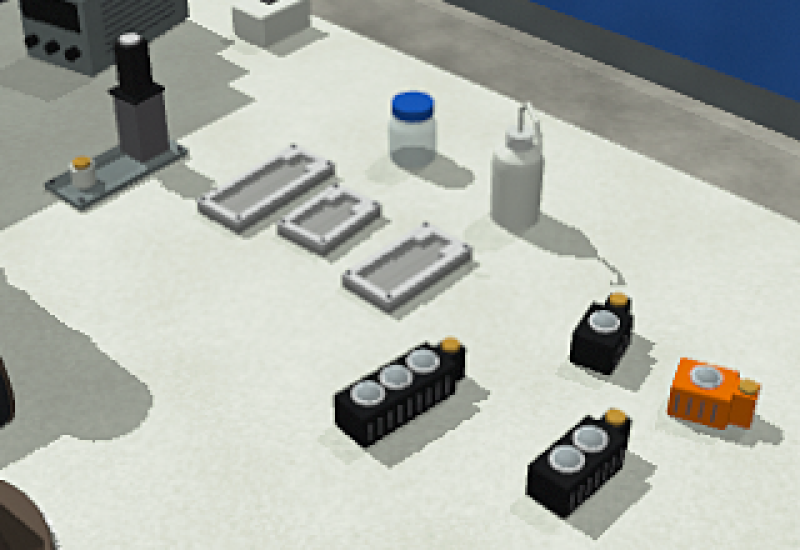

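All three modules are present. The scene view (crop 2.8x, offset 220,140) shows the long module near (300,120), the mid at (175,80), the short at (130,160) and the orange decoy at (65,120). The nests, mid, short and long, run from (290,235) to (460,335), and the stand with the probe is at (670,350). I'll fit model silhouettes to the network outlines in both views.

```bash
cat > h.py <<'E'
import numpy as np, cv2
from scipy.spatial.transform import Rotation as R
from scipy.optimize import minimize
from plant import r,capture,search_frame,outline_of
L={"long":.140,"mid":.110,"short":.080}
def Rm(p):
    a=np.array(p["rotation"],float)
    return a if a.shape==(3,3) else R.from_euler('xyz',a,degrees=True).as_matrix()
def proj(p,X):
    c=(np.atleast_2d(X)-np.array(p["origin"]))@Rm(p); s=c[:,:2]/c[:,2:]
    s=s*(1+p["k1"]*(s**2).sum(1,keepdims=True)); K=np.array(p["K"])
    return s*[K[0,0],K[1,1]]+[K[0,2],K[1,2]]
def ray(p,uv):
    K=np.array(p["K"]); d=(np.atleast_2d(uv)-[K[0,2],K[1,2]])/[K[0,0],K[1,1]]; s=d.copy()
    for _ in range(20): s=d/(1+p["k1"]*(s**2).sum(1,keepdims=True))
    v=np.c_[s,np.ones(len(s))]@Rm(p).T
    return v/np.linalg.norm(v,axis=1,keepdims=True)
def onplane(p,uv,z):
    d=ray(p,uv); o=np.array(p["origin"]); return o+d*((z-o[2])/d[:,2])[:,None]
def tri(obs):  # [(p,uv),...] -> point, residual
    A=0;b=0;ls=[]
    for p,uv in obs:
        d=ray(p,uv)[0]; M=np.eye(3)-np.outer(d,d); o=np.array(p["origin"]); A=A+M;b=b+M@o; ls.append((M,o))
    x=np.linalg.solve(A,b); return x,[float(np.linalg.norm(M@(x-o))) for M,o in ls]
def box(x0,x1,y,z0,z1): return np.array([[x,s*y/2,z] for x in(x0,x1) for s in(-1,1) for z in(z0,z1)])
def dome(x,rad,z,h): t=np.linspace(0,6.28,13); return np.r_[np.c_[x+rad*np.cos(t),rad*np.sin(t),0*t+z],[[x,0,z+h]]]
def lamp(k):
    l=L[k]; return [box(-l/2,l/2-.022,.046,0,.04),box(l/2-.03,l/2,.024,0,.04),dome(l/2-.011,.009,.04,.004)]
def nest(k): return [box(-L[k]/2-.012,L[k]/2+.012,.07,0,.018)]
def place(P,q): c,s=np.cos(q[3]),np.sin(q[3]); return P@np.array([[c,-s,0],[s,c,0],[0,0,1]]).T+q[:3]
def fit(parts,obs,q0,freez=None,S=4):
    """obs=[(picture,mask)]; q=[x,y,z,yaw]; silhouette overlap"""
    data=[]
    for p,m in obs:
        v,u=np.where(m); a=[max(u.min()-15,0),max(v.min()-15,0)]; b=[u.max()+16,v.max()+16]
        mm=cv2.resize(m[a[1]:b[1],a[0]:b[0]].astype(np.float32),None,fx=S,fy=S,interpolation=cv2.INTER_LINEAR)
        data.append((p,np.array(a),mm,m.sum()))
    def cost(d):
        q=np.array([q0[0]+d[0]*.01,q0[1]+d[1]*.01,q0[2]+d[2]*.01 if freez is None else freez,q0[3]+d[3]*.1]);c=0
        for p,a,mm,n in data:
            im=np.zeros(mm.shape,np.uint8)
            for P in parts:
                uv=proj(p,place(P,q)); h=cv2.convexHull(((uv-a+.5)*S-.5).astype(np.float32)).reshape(-1,2)
                cv2.fillPoly(im,[np.round(h*16).astype(np.int32)],255,cv2.LINE_AA,4)
            c+=np.abs(im/255.-mm).sum()/S/S/n
        return c/len(data)
    best=None
    x0=np.zeros(4)
    for _ in range(3):
        s=minimize(cost,x0,method="Nelder-Mead",options=dict(initial_simplex=np.r_[[x0],x0+np.eye(4)],xatol=1e-3,fatol=1e-5,maxiter=400)); x0=s.x
    z=q0[2]+x0[2]*.01 if freez is None else freez
    return np.array([q0[0]+x0[0]*.01,q0[1]+x0[1]*.01,z,q0[3]+x0[3]*.1]),s.fun
def near(p,name,uv,tol=25):
    c=[d for d in outline_of(p,name) if np.hypot((d["bbox"][0]+d["bbox"][2])/2-uv[0],(d["bbox"][1]+d["bbox"][3])/2-uv[1])<tol]
    return c[0]["region"] if c else None
E
cat > m1.py <<'E'
from h import *
ps=capture("scene");pd=capture("side")
T={"lamp_long":((326,183),(329,272)),"lamp_mid":((284,171),(400,299)),"lamp_short":((266,198),(411,247)),
"nest_long":((384,259),(276,191)),"nest_mid":((324,226),(334,222)),"nest_short":((357,246),(302,204)),"stand":((460,277),(217,177))}
for n,(a,b) in T.items():
    k=n.split("_")[-1]; parts=lamp(k) if n[0]=='l' else nest(k) if n[0]=='n' else [box(-.085,.085,.075,0,.01)]
    ob=[(p,m) for p,m in((ps,near(ps,n,a,14)),(pd,near(pd,n,b,14))) if m is not None]
    if n=="stand": print("stand masks",len(ob)); 
    if not ob: print(n,"none",onplane(ps,[a],.02),onplane(pd,[b],.02)); continue
    g=np.mean([onplane(p,[np.argwhere(m)[:,::-1].mean(0)],.02)[0] for p,m in ob],0); best=None
    for y in np.radians([-30,30,90,150,210,270] if n[0]=='l' else [-30,30,90,150]):
        q,f=fit(parts,ob,[g[0],g[1],0,y],None if len(ob)>1 else 0.0,S=2)
        if best is None or f<best[1]: best=(q,f)
    print(n,len(ob),np.round(best[0][:3]*1000,1),round(np.degrees(best[0][3])%360,1),round(best[1],3))
E
python3 m1.py
```

```text
lamp_long 2 [ 442.7 -153.9   -1.1] 351.9 0.075
lamp_mid 2 [ 481.2 -336.3   -1.1] 2.4 0.133
lamp_short 2 [ 6.397e+02 -2.508e+02 -3.000e-01] 18.3 0.112
nest_long 2 [599.4 206.7  -0.8] 2.9 0.06
nest_mid 1 [595.1 -21.3   0. ] 0.2 0.042
nest_short 2 [601.6 104.8  -1.1] 3.9 0.062
stand masks 2
stand 2 [507.2 381.6   1.6] 1.0 0.287
```

```bash
cat >b.py <<'E'
from h import *
ps=capture("scene");pd=capture("side")
for n,a,b in(("bottle",(280,255),(375,204)),("jar",(324,288),(335,181))): print(n,onplane(ps,[a],0.005).round(3),onplane(pd,[b],0.005).round(3))
E
python3 b.py
python3 -m creep '[[87,0.8,-1,0.2,0,0,1.3],[87,0.8,-1,0.2,0,0,1.3],[87,0.8,-1,0.2,0,0,1.3],[87,0.8,-1,0.2,0,0,1.3],[87,0.8,-1,0.2,0,0,1.3],[87,0.8,-1,0.2,0,0,1.3],[87,0.8,-1,0.2,0,0,1.3],[87,0.8,-1,0.2,0,0,1.3]]' 
python3 -m creep '[[87,0.8,-1,0.2,0,0,1.3],[87,0.8,-1,0.2,0,0,1.3],[87,0.8,-1,0.2,0,0,1.3],[87,0.8,-1,0.2,0,0,1.3],[87,0.8,-1,0.2,0,0,1.3],[87,0.8,-1,0.2,0,0,1.3],[87,0.8,-1,0.2,0,0,1.3],[87,0.8,-1,0.2,0,0,1.3]]'
python3 -m creep '[[87,0,0,0,0,0,0],[87,0,0,0,0,0,0]]'
python3 - <<'E'
from h import *
p=capture("wrist"); cv2.imwrite("pics/w1.png",p["frame"][:,:,::-1]); print(p["origin"],p["rotation"],p["K"],p["k1"])
for t in ["nest_long","nest_mid","nest_short","stand","probe","stud","holster"]:
    print(t,[(d["conf"],[round(float(v)) for v in d["bbox"]]) for d in search_frame(p,t)][:4])
E
```

```text
bottle [[ 0.781 -0.027  0.005]] [[ 0.743 -0.054  0.005]]
jar [[0.788 0.146 0.005]] [[0.756 0.112 0.005]]
time_s: 2.67
tcp_pos: [0.4085, 0.4265, 0.2671]
eef_rot: [-180.0, -0.0, -11.1]
contact_force: [1.0, 0.8, 0.4]
gripper_width: 0.0871
gripper_force: 0.0
time_s: 3.33
tcp_pos: [0.5685, 0.2265, 0.3071]
eef_rot: [-180.0, -0.0, -0.7]
contact_force: [1.5, 0.3, -0.8]
gripper_width: 0.0871
gripper_force: 0.0
time_s: 3.5
tcp_pos: [0.5686, 0.2264, 0.3066]
eef_rot: [-180.0, -0.0, -0.9]
contact_force: [0.7, 0.3, 0.0]
gripper_width: 0.087
gripper_force: 0.0
[0.64916743 0.22530007 0.46417886] [ 1.62429295e+02  2.20106150e-02 -9.08847687e+01] [[286.50080343   0.         319.46154291]
 [  0.         286.50080343 197.21510195]
 [  0.           0.           1.        ]] -0.03530778286462077
nest_long [(0.91, [304, 83, 355, 196])]
nest_mid [(0.81, [447, 97, 505, 181]), (0.61, [611, 176, 640, 241]), (0.28, [189, 148, 258, 247])]
nest_short [(0.56, [374, 102, 422, 171])]
stand [(0.63, [190, 147, 257, 244])]
probe [(0.97, [169, 171, 231, 222])]
stud [(0.87, [196, 144, 260, 242]), (0.63, [170, 169, 226, 219])]
holster [(0.64, [192, 148, 258, 247])]
```

View pics/w1.png

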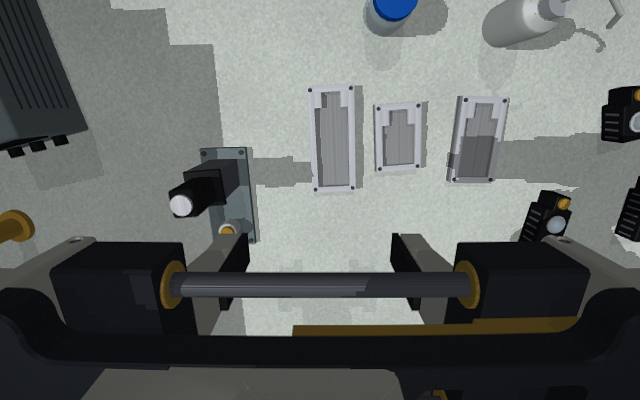

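The wrist view shows the long, short and mid nests at (333,140), (400,137) and (478,140), with tongues toward +x. The stand with the probe is at (215,190), and its stud is at (227,230), toward -x. I'll go lower for a second view.

```bash
cat >m2.py <<'E'
from h import *
import sys,pickle
G={"nest_long":(.599,.207,.05),"nest_mid":(.595,-.021,0),"nest_short":(.602,.105,.05),"lamp_long":(.443,-.154,-.14),"lamp_mid":(.481,-.336,.04),"lamp_short":(.64,-.251,.32)}
def views(names,cams=("wrist",),G=G,tol=20):
    out={}
    for c in cams:
        p=capture(c); p["cam"]=c
        for n in names:
            g=G[n]; uv=proj(p,[[g[0],g[1],.02]])[0]; m=near(p,n,uv,tol)
            if m is None or not m.any(): print("missing",c,n,uv.round());continue
            out.setdefault(n,[]).append((p,m))
    return out
def solve(n,ob,z=None):
    k=n.split("_")[1];g=G[n]
    q,f=fit(lamp(k) if n[0]=="l" else nest(k),ob,[g[0],g[1],0,g[2]],z); print(n,len(ob),(q[:3]*1000).round(1),round(np.degrees(q[3]),2),round(f,3)); return q
E
cat >m3.py <<'E'
from m2 import *
N=["nest_long","nest_mid","nest_short"]
v=views(N); 
for n in v: solve(n,v[n],0.0)
try: old=pickle.load(open("v.pkl","rb"))
except Exception: old={}
for n in v: old[n]=old.get(n,[])+v[n]
pickle.dump(old,open("v.pkl","wb"))
for n in old:
    if len(old[n])>1: solve(n,old[n]); solve(n,old[n],0.0)
E
python3 m3.py
python3 -m creep '[[87,-0.27,-0.84,-0.7,0,0,0],[87,-0.27,-0.84,-0.7,0,0,0],[87,-0.27,-0.84,-0.7,0,0,0],[87,-0.27,-0.84,-0.7,0,0,0],[87,-0.27,-0.84,-0.7,0,0,0],[87,-0.27,-0.84,-0.7,0,0,0],[87,0,0,0,0,0,0],[87,0,0,0,0,0,0]]'
python3 m3.py
python3 - <<'E'
from m2 import *
p=capture("wrist"); cv2.imwrite("pics/w2.png",p["frame"][:,:,::-1])
E
```

```text
nest_long 1 [598.8 206.9   0. ] 2.13 0.025
nest_mid 1 [596.1 -20.7   0. ] -1.34 0.028
nest_short 1 [602.2 105.4   0. ] 4.08 0.033
time_s: 4.77
tcp_pos: [0.5267, 0.1008, 0.2011]
eef_rot: [180.0, 0.1, -0.8]
contact_force: [-0.4, 0.1, 0.1]
gripper_width: 0.0868
gripper_force: 0.0
nest_long 1 [598.6 207.2   0. ] 2.05 0.027
nest_mid 1 [595.8 -20.8   0. ] -1.18 0.026
nest_short 1 [601.9 104.9   0. ] 3.46 0.026
nest_long 2 [5.987e+02 2.070e+02 3.000e-01] 2.1 0.026
nest_long 2 [598.8 207.1   0. ] 2.12 0.026
nest_mid 2 [595.8 -21.4  -1.5] -1.27 0.025
nest_mid 2 [595.8 -20.8   0. ] -1.18 0.027
nest_short 2 [602.1 104.9  -1.4] 3.63 0.03
nest_short 2 [602.  105.1   0. ] 3.7 0.031
```

View pics/w2.png

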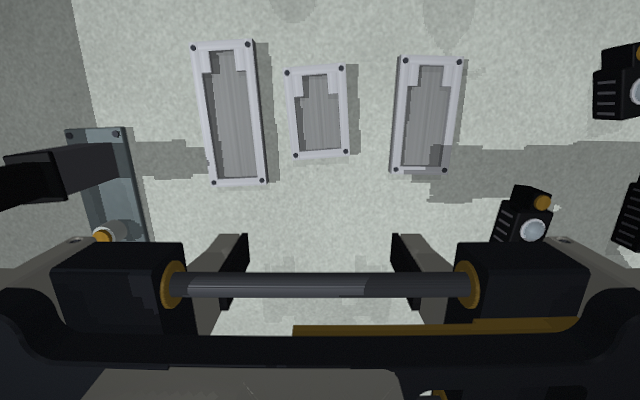

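The nests at (230,115), (320,110) and (430,115) give consistent fits to about 1 mm. The three black modules are to the right. Next I'll look at the modules.

```bash

python3 -m creep '[[87,-0.36,-1,0.29,0,0,0],[87,-0.36,-1,0.29,0,0,0],[87,-0.36,-1,0.29,0,0,0],[87,-0.36,-1,0.29,0,0,0],[87,-0.36,-1,0.29,0,0,0],[87,-0.36,-1,0.29,0,0,0],[87,-0.36,-1,0.29,0,0,0]]'
python3 -m creep '[[87,-0.36,-1,0.29,0,0,0],[87,-0.36,-1,0.29,0,0,0],[87,-0.36,-1,0.29,0,0,0],[87,-0.36,-1,0.29,0,0,0],[87,-0.36,-1,0.29,0,0,0],[87,-0.36,-1,0.29,0,0,0],[87,0,0,0,0,0,0],[87,0,0,0,0,0,0]]'
cat >m4.py <<'E'
from m2 import *
N=["lamp_long","lamp_mid","lamp_short"]
v=views(N,("wrist","scene","side"),tol=30)
for n in v:
    for o in v[n]: print(o[0]["cam"],end=" "); solve(n,[o],0.0)
    if len(v[n])>1: solve(n,v[n])
cv2.imwrite("pics/w3.png",capture("wrist")["frame"][:,:,::-1])
E
python3 m4.py
```

```text
time_s: 5.6
tcp_pos: [0.4642, -0.0736, 0.2533]
eef_rot: [-180.0, -0.1, -0.7]
contact_force: [0.9, -0.5, 1.0]
gripper_width: 0.0871
gripper_force: 0.0
time_s: 6.27
tcp_pos: [0.4105, -0.2239, 0.2965]
eef_rot: [180.0, -0.1, -0.8]
contact_force: [0.5, -0.4, -0.4]
gripper_width: 0.0871
gripper_force: 0.0
wrist lamp_long 1 [ 440.  -156.5    0. ] -6.69 0.054
scene lamp_long 1 [ 443.2 -154.1    0. ] -6.11 0.069
side lamp_long 1 [ 444.7 -155.3    0. ] -3.87 0.104
lamp_long 3 [ 440.1 -156.    -1.1] -6.27 0.085
wrist lamp_mid 1 [ 478.6 -337.     0. ] -1.29 0.079
scene lamp_mid 1 [ 480.9 -338.5    0. ] 2.18 0.114
side lamp_mid 1 [ 480.8 -336.2    0. ] 2.35 0.176
lamp_mid 3 [ 478.8 -338.    -1.2] -0.12 0.13
wrist lamp_short 1 [ 638.8 -251.3    0. ] 13.29 0.052
scene lamp_short 1 [ 639.2 -251.3    0. ] 16.57 0.093
side lamp_short 1 [ 640.1 -251.8    0. ] 14.35 0.067
lamp_short 3 [ 6.393e+02 -2.516e+02 -4.000e-01] 13.93 0.076
```

View pics/w3.png

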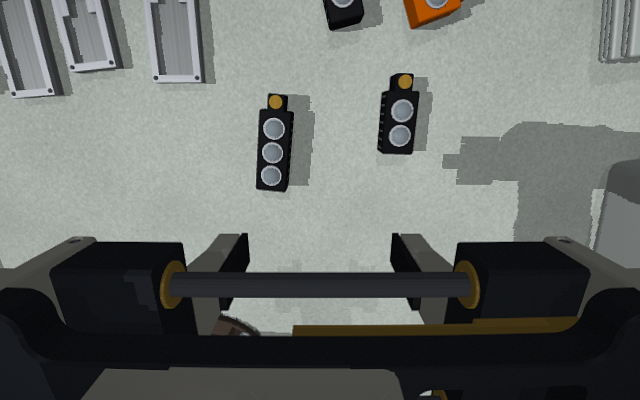

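The long module is at (273,145) and the mid at (398,115), with the short at the top edge. I'll start with the long one: move above it and check from close.

```bash

python3 -m creep '[[87,0.13,0.46,-0.97,0,0,-0.92],[87,0.13,0.46,-0.97,0,0,-0.92],[87,0.13,0.46,-0.97,0,0,-0.92],[87,0.13,0.46,-0.97,0,0,-0.92],[87,0.13,0.46,-0.97,0,0,-0.92],[87,0.13,0.46,-0.97,0,0,-0.92],[87,0,0,0,0,0,0],[87,0,0,0,0,0,0]]'
cat >pad.py <<'E'
from m2 import *
def brass(p,g,z,rad=.03):
    """centre of brass blob near world guess g at height z"""
    hsv=cv2.cvtColor(p["frame"],cv2.COLOR_RGB2HSV); uv=proj(p,[[g[0],g[1],z]])[0]
    m=cv2.inRange(hsv,(12,110,60),(32,255,255))
    n,l,s,c=cv2.connectedComponentsWithStats(m)
    ok=[i for i in range(1,n) if s[i,4]>12]
    if not ok: return None
    i=min(ok,key=lambda i:np.hypot(*(c[i]-uv))); return c[i],s[i,4],onplane(p,[c[i]],z)[0]
def lampat(n,q0,cams=("wrist",),zu=0.0):
    k=n.split("_")[1]
    for c in cams:
        p=capture(c); l=L[k]/2-.011
        g=np.array(q0[:2])+l*np.array([np.cos(q0[2]),np.sin(q0[2])])
        b=brass(p,g,zu+.042); print(c,"pad guess",g.round(4),"seen",b and (b[0].round(),b[1],b[2].round(4)))
        uv=proj(p,[[*q0[:2],zu+.02]])[0]; m=near(p,n,uv,40)
        if m is not None: q,f=fit(lamp(k),[(p,m)],[*q0[:2],0,q0[2]],zu); print(" fit",(q[:3]*1000).round(1),np.degrees(q[3]).round(2),round(f,3))
        cv2.imwrite(f"pics/last_{c}.png",p["frame"][:,:,::-1])
E
python3 -c "
from pad import *
lampat('lamp_long',(.440,-.156,-.11),('wrist','side'))"
```

```text
time_s: 7.58
tcp_pos: [0.4292, -0.154, 0.1498]
eef_rot: [180.0, 0.1, -6.1]
contact_force: [0.2, 0.0, 1.4]
gripper_width: 0.087
gripper_force: 0.0
wrist pad guess [ 0.4986 -0.1625] seen (array([321., 119.]), np.int32(344), array([ 0.4985, -0.1633,  0.042 ]))
 fit [ 440.3 -156.3    0. ] -6.52 0.033
side pad guess [ 0.4986 -0.1625] seen (array([350., 253.]), np.int32(38), array([ 0.4983, -0.1636,  0.042 ]))
```

View pics/last_wrist.png

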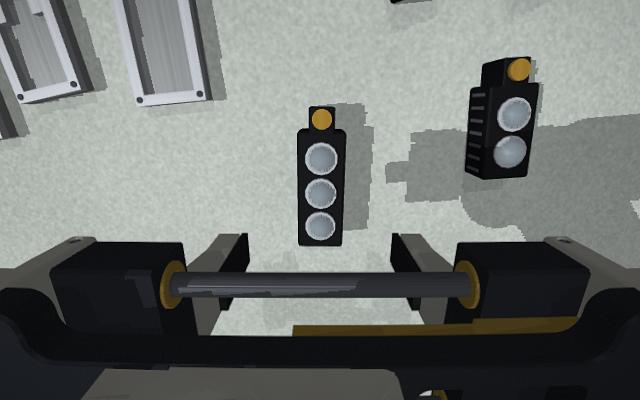

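```bash

python3 -m creep '[[87,0,-0.04,-1,0,0,-0.2],[87,0,0,-1,0,0,0],[87,0,0,-1,0,0,0],[87,0,0,-1,0,0,0],[87,0,0,-1,0,0,0],[87,0,0,-0.5,0,0,0],[87,0,0,0,0,0,0]]'
python3 -m creep '[[40,0,0,0,0,0,0],[40,0,0,0,0,0,0],[40,0,0,0,0,0,0],[40,0,0,0,0,0,0],[40,0,0,0,0,0,0],[40,0,0,0,0,0,0]]' 25
python3 -m creep '[[40,0,0,0.4,0,0,0],[40,0,0,0.8,0,0,0],[40,0,0,0.8,0,0,0],[40,0,0,0.8,0,0,0],[40,0,0,0.4,0,0,0],[40,0,0,0,0,0,0]]'
```

```text
time_s: 8.37
tcp_pos: [0.4286, -0.1556, 0.0112]
eef_rot: [180.0, 0.2, -6.5]
contact_force: [-0.4, 0.8, -0.1]
gripper_width: 0.087
gripper_force: 0.0
time_s: 8.87
tcp_pos: [0.4302, -0.1551, 0.0134]
eef_rot: [-180.0, -0.1, -6.4]
contact_force: [0.7, -0.7, 0.2]
gripper_width: 0.0525
gripper_force: 0.0
time_s: 9.37
tcp_pos: [0.4311, -0.1551, 0.0951]
eef_rot: [-180.0, -0.2, -6.4]
contact_force: [0.3, 0.3, -2.0]
gripper_width: 0.0457
gripper_force: 25.0
```

```bash
cat >hand.py <<'E'
from pad import *
def hand(n,zguess,cams=("wrist","side","scene")):
    s=r.get_state(); t=s["tcp_pos"]; y=np.radians(s["eef_rot"][2]); k=n.split("_")[1]; l=L[k]/2-.011
    e=np.array([np.cos(y),np.sin(y)]); obs=[]
    for c in cams:
        p=capture(c); g=t[:2]+(l+.011)*e; b=brass(p,g,zguess+.042)
        if b is None: continue
        w=proj(p,[[*g,zguess+.042]])[0]; print(c,b[0].round(1),w.round(1),b[1])
        if np.hypot(*(w-b[0]))<20: obs.append((p,b[0]))
        cv2.imwrite(f"pics/last_{c}.png",p["frame"][:,:,::-1])
    x,res=tri(obs); d=x[:2]-t[:2]; print("tcp",t.round(4),s["eef_rot"].round(2),"pad",x.round(4),np.round(res,4),"along,across",round(float(d@e),4),round(float(d@[-e[1],e[0]]),4),"pad-tcp z",round(x[2]-t[2],4),"nominal along",l+.011,"z .030")
E
python3 -c "
from hand import *
hand('lamp_long',.083)"
```

```text
wrist [320.1 129.6] [319.5 131.6] 1236
side [345.6 220. ] [351.  225.1] 47
scene [311.3 167. ] [311.3 164. ] 13
tcp [ 0.4311 -0.1551  0.0951] [-179.97   -0.25   -6.43] pad [ 0.504  -0.1548  0.1255] [0.0089 0.0107 0.0072] along,across 0.0724 0.0085 pad-tcp z 0.0305 nominal along 0.07 z .030
```

View pics/last_wrist.png

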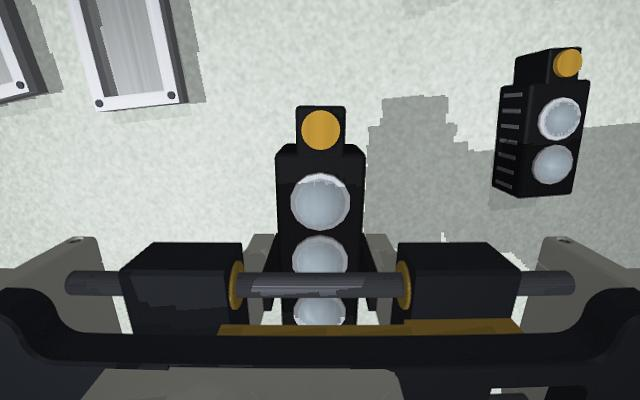

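Holding the long module; the brass pad at (320,130) matches the predicted grip. I'll carry it to above its nest.

```bash

python3 -m creep '[[40,0.416,0.965,0,0,0,0.57],[40,0.416,0.965,0,0,0,0.57],[40,0.416,0.965,0,0,0,0.57],[40,0.416,0.965,0,0,0,0.57],[40,0.416,0.965,0,0,0,0.57],[40,0.416,0.965,0,0,0,0.57],[40,0.416,0.965,0,0,0,0.57],[40,0.416,0.965,0,0,0,0.57]]'
python3 -m creep '[[40,0.416,0.965,0,0,0,0.57],[40,0.416,0.965,0,0,0,0.57],[40,0.416,0.965,0,0,0,0.57],[40,0.416,0.965,0,0,0,0.57],[40,0.416,0.965,0,0,0,0.57],[40,0.416,0.965,0,0,0,0.57],[40,0.416,0.965,0,0,0,0.57],[40,0,0,0,0,0,0]]'
python3 -m creep '[[40,0,0,-0.5,0,0,0],[40,0,0,-0.5,0,0,0],[40,0,0,-0.5,0,0,0],[40,0,0,0,0,0,0],[40,0,0,0,0,0,0]]'
python3 -c "
from hand import *
hand('lamp_long',.05)"
```

```text
time_s: 10.18
tcp_pos: [0.5124, 0.0388, 0.0912]
eef_rot: [179.9, 0.1, -1.9]
contact_force: [0.4, -1.1, -1.7]
gripper_width: 0.0457
gripper_force: 25.0
time_s: 10.85
tcp_pos: [0.5871, 0.2103, 0.0907]
eef_rot: [180.0, 0.0, 2.3]
contact_force: [1.5, -0.2, -1.1]
gripper_width: 0.0457
gripper_force: 25.0
time_s: 11.27
tcp_pos: [0.5846, 0.2059, 0.0534]
eef_rot: [179.9, 0.2, 2.1]
contact_force: [-0.5, -0.2, -1.5]
gripper_width: 0.0457
gripper_force: 25.0
wrist [320.3 129.7] [320.3 134.2] 1233
side [283.2 151.7] [288.1 158.3] 26
scene [375.3 253.3] [376.4 247.9] 34
tcp [0.5846 0.2059 0.0534] [179.87   0.19   2.09] pad [0.6612 0.2182 0.0987] [0.0106 0.0148 0.013 ] along,across 0.0769 0.0096 pad-tcp z 0.0453 nominal along 0.07 z .030
```

View pics/last_wrist.png

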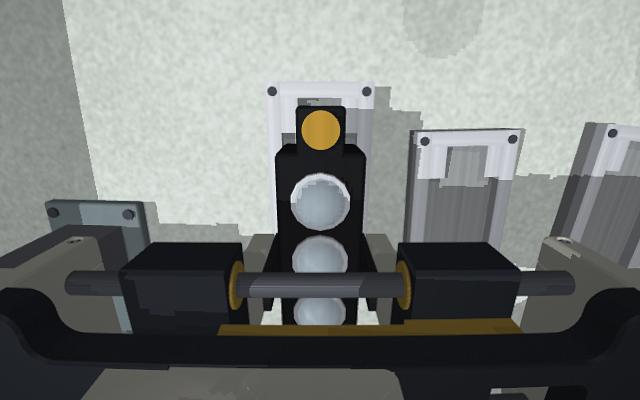

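```bash
python3 -c "
from hand import *
p=capture('wrist'); s=r.get_state(); print(s['tcp_pos'],p['origin'],p['rotation'])
g=cv2.cvtColor(p['frame'],cv2.COLOR_RGB2GRAY).astype(int)
print(g[70:110,300],g[88,255:290],g[88,350:385])
e=np.array([np.cos(.037),np.sin(.037)])
for z in(.081,.0845):
  print(z,onplane(p,[(320.3,129.7)],z).round(4))
print(onplane(p,[(320,81.5)],.018).round(4),onplane(p,[(265.5,88)],.018).round(4),onplane(p,[(375,88)],.018).round(4))
"
```

```text
[0.58614481 0.20691094 0.05591887] [0.66652242 0.20996929 0.21326154] [ 1.62447382e+02  2.13024578e-02 -8.78777492e+01]
[220 220 220 221 221 221 221 221 220 218 215 213 213 215 209 208 212 213
 216 215 215 215 217 220 222 224 222 219 217 219 165  98  92  94  97  52
  16  19  27  31] [217 217 218 218 217 217 215 213 211 212 214 214 215 216 219 223 226 229
 211 201 213 215 214 210 207 205 204 214 216 216 215 215 216 216 216] [213 212 212 213 212 213 213 213 212 211 208 209 212 215 219 220 221 218
 213 210 208 204 202 201 196 188 185 189 189 207 223 221 219 219 217]
0.081 [[0.6567 0.2093 0.081 ]]
0.0845 [[0.6569 0.2093 0.0845]]
[[0.6821 0.2103 0.018 ]] [[0.677  0.2451 0.018 ]] [[0.6796 0.1749 0.018 ]]
```

```bash

python3 -m creep '[[40,0.05,0,-0.3,0,0,0],[40,0,0,-0.3,0,0,0],[40,0,0,-0.2,0,0,0],[40,0,0,-0.1,0,0,0],[40,0,0,-0.1,0,0,0]]'
python3 -m creep '[[40,0,0,-0.06,0,0,0],[40,0,0,-0.06,0,0,0],[40,0,0,-0.06,0,0,0],[40,0,0,0,0,0,0]]'
python3 -m creep '[[40,0,0,-0.04,0,0,0],[40,0,0,-0.04,0,0,0],[40,0,0,0,0,0,0]]'
```

```text
time_s: 11.88
tcp_pos: [0.5864, 0.2063, 0.0316]
eef_rot: [179.9, 0.1, 2.1]
contact_force: [-12.9, -1.4, 32.9]
gripper_width: 0.0456
gripper_force: 25.0
time_s: 12.22
tcp_pos: [0.5877, 0.2064, 0.0297]
eef_rot: [180.0, -0.1, 2.2]
contact_force: [-9.4, -5.5, 29.5]
gripper_width: 0.0453
gripper_force: 25.0
time_s: 12.47
tcp_pos: [0.5885, 0.2065, 0.0284]
eef_rot: [180.0, -0.2, 2.2]
contact_force: [-9.1, -6.8, 32.6]
gripper_width: 0.0459
gripper_force: 25.0
```

```bash

python3 -m creep '[[40,0,0,0.25,0,0,0],[40,-0.08,-0.02,0.1,0,0,0],[40,0,0,0,0,0,0]]'
python3 -m creep '[[40,0,0,-0.1,0,0,0],[40,0,0,-0.1,0,0,0],[40,0,0,-0.1,0,0,0],[40,0,0,0,0,0,0]]'
```

```text
time_s: 12.72
tcp_pos: [0.5871, 0.2072, 0.0339]
eef_rot: [-179.9, -0.3, 2.1]
contact_force: [6.9, -0.3, 0.2]
gripper_width: 0.0458
gripper_force: 25.0
time_s: 13.05
tcp_pos: [0.5876, 0.2074, 0.0281]
eef_rot: [-179.9, -0.3, 2.2]
contact_force: [0.1, -0.4, 21.0]
gripper_width: 0.0459
gripper_force: 25.0
```

```bash
python3 - <<'E'
from hand import *
p=capture('wrist');d=capture('side')
print(r.get_state()['tcp_pos'],r.get_state()['contact_force'])
a=cv2.resize(p["frame"][60:260,220:420],None,fx=2,fy=2,interpolation=3)
b=cv2.resize(d["frame"][130:230,220:320],None,fx=4,fy=4,interpolation=3)
cv2.imwrite("pics/c1.png",np.hstack([a,b])[:,:,::-1])
E
```

```text
[0.58760177 0.20743573 0.02814717] [-0.81194813 -1.60195922 19.38325192]
```

View pics/c1.png

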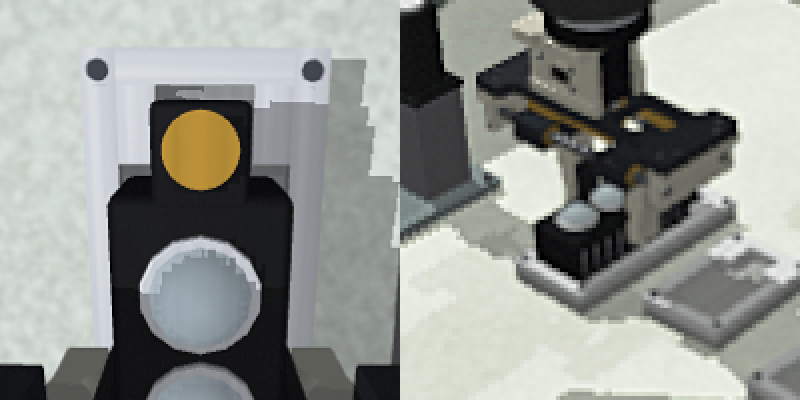

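The wrist crop shows a gap of about 4–5 mm ahead of the tongue, at (200,92). So the module sits too far to -x, on the rear rim. I'll lift, move to +x and try again.

```bash

python3 -m creep '[[40,0,0,0.3,0,0,0],[40,0.13,0,0,0,0,0],[40,0,0,0,0,0,0]]'
python3 -m creep '[[40,0,0,-0.1,0,0,0],[40,0,0,-0.1,0,0,0],[40,0,0,-0.1,0,0,0],[40,0,0,-0.05,0,0,0],[40,0,0,0,0,0,0]]'
```

```text
time_s: 13.4
tcp_pos: [0.5878, 0.206, 0.032]
eef_rot: [180.0, 0.1, 2.1]
contact_force: [-0.3, -0.2, -2.1]
gripper_width: 0.0459
gripper_force: 25.0
time_s: 13.82
tcp_pos: [0.5889, 0.2061, 0.027]
eef_rot: [180.0, -0.1, 2.2]
contact_force: [-8.7, -4.9, 30.3]
gripper_width: 0.0458
gripper_force: 25.0
```

```bash
python3 - <<'E'
from hand import *
s=r.get_state(); print(s['tcp_pos'],s['contact_force'],s['moment'],s["eef_rot"])
p=capture('wrist');print(p["origin"])
b=brass(p,(.657,.209),.07);print(b)
a=cv2.resize(p["frame"][70:170,250:390],None,fx=5,fy=5,interpolation=3)
cv2.imwrite("pics/c2.png",a[:,:,::-1])
E
```

```text
[0.5889013  0.20607598 0.02703121] [-8.71168903 -4.87873892 30.31683912] [-1.51407623  3.14049742 -0.00838992] [ 1.79969180e+02 -1.08120431e-01  2.18706664e+00]
[0.66909963 0.20943706 0.18471035]
(array([319.82090699, 135.84166026]), np.int32(1301), array([0.65834435, 0.20884661, 0.07      ]))
```

View pics/c2.png

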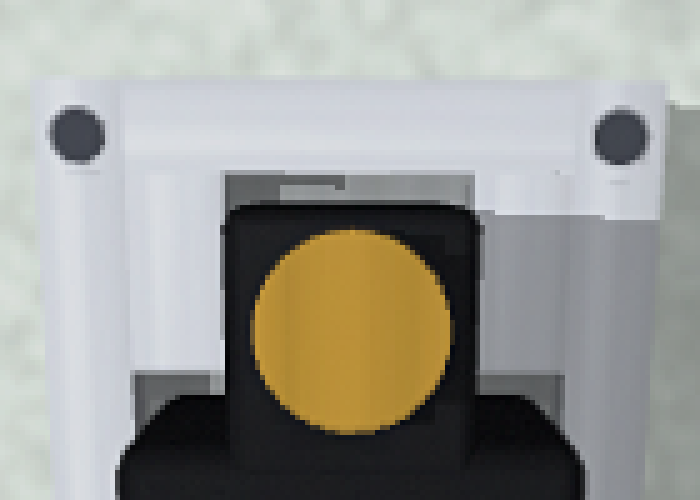

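The tongue is about 1.6 mm short of centred, at (350,203) against the pocket edge row 170. The moment also puts the contact at the rear edge. I'll shift +x 2.5 mm.

```bash

python3 -m creep '[[40,0,0,0.35,0,0,0],[40,0.1,0.02,0,0,0,0],[40,0,0,0,0,0,0]]'
python3 -m creep '[[40,0,0,-0.1,0,0,0],[40,0,0,-0.1,0,0,0],[40,0,0,-0.1,0,0,0],[40,0,0,-0.05,0,0,0],[40,0,0,0,0,0,0]]'
python3 -c "
from h import *
s=r.get_state(); print(s['moment'])"
```

```text
time_s: 14.12
tcp_pos: [0.5906, 0.2067, 0.032]
eef_rot: [180.0, 0.0, 2.1]
contact_force: [-0.0, -0.7, -2.7]
gripper_width: 0.0454
gripper_force: 25.0
time_s: 14.53
tcp_pos: [0.5906, 0.2065, 0.0263]
eef_rot: [179.9, -0.0, 2.2]
contact_force: [-10.2, -1.4, 27.4]
gripper_width: 0.046
gripper_force: 25.0
[-1.06379379e+00  3.89210161e+00  2.18016519e-03]
```

```bash

python3 -m creep '[[40,0,0,0.1,0,0,0],[62,0,0,0,0,0,0],[62,0,0,0,0,0,0],[62,0,0,0,0,0,0],[62,0,0,0,0,0,0]]'
python3 -m creep '[[62,0,0,0.4,0,0,0],[75,0,0,1,0,0,0],[87,0,0,1,0,0,0],[87,0,0,1,0,0,0],[87,0,0,1,0,0,0],[87,0,0,0,0,0,0],[87,0,0,0,0,0,0]]'
cat >st.py <<'E'
from hand import *
import sys
k=sys.argv[1]; q=[float(v) for v in sys.argv[2:5]]; n="lamp_"+k
p=capture("wrist"); l=L[k]/2-.011
ob=[]
for c in("wrist","side","scene"):
    pp=p if c=="wrist" else capture(c); b=brass(pp,(q[0]+l,q[1]+l*q[2]),.052)
    if b is not None: print(c,b[0].round(1),b[1],b[2].round(4)); ob.append((pp,b[0]))
x,res=tri(ob[:2]); print("tri pad",x.round(4),np.round(res,4))
for nm,g in((n,lamp(k)),("nest_"+k,nest(k))):
    m=near(p,nm,proj(p,[[*q[:2],.03]])[0],40)
    if m is None: print("no",nm);continue
    for zz in ((.01,.018) if nm==n else (0.,)):
        qq,f=fit(g,[(p,m)],[q[0],q[1],0,q[2]],zz); print(nm,zz,(qq[:2]*1000).round(1),np.degrees(qq[3]).round(2),round(f,3))
cv2.imwrite("pics/st.png",p["frame"][:,:,::-1])
E
python3 st.py long .5987 .2071 .037
```

```text
time_s: 14.95
tcp_pos: [0.5906, 0.2066, 0.0256]
eef_rot: [180.0, 0.0, 2.1]
contact_force: [0.7, 0.1, -0.3]
gripper_width: 0.0608
gripper_force: 0.0
time_s: 15.53
tcp_pos: [0.5917, 0.2074, 0.1387]
eef_rot: [-179.9, -0.2, 2.1]
contact_force: [-0.1, -1.4, -0.9]
gripper_width: 0.0865
gripper_force: 0.0
wrist [320.9 125.4] 394 [0.6577 0.2091 0.052 ]
side [289.5 169.5] 20 [0.6574 0.208  0.052 ]
scene [374.3 259.9] 28 [0.659  0.2088 0.052 ]
tri pad [0.6579 0.2089 0.0514] [0.0003 0.0003]
lamp_long 0.01 [598.5 207. ] 1.93 0.055
lamp_long 0.018 [598.7 207.1] 2.12 0.118
nest_long 0.0 [599.3 207.1] 1.99 1.431
```

View pics/st.png

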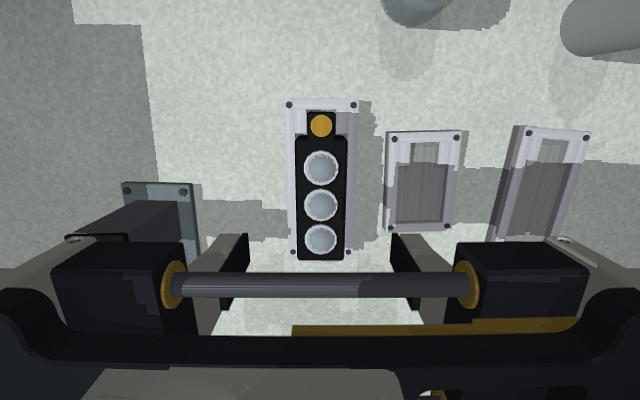

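The long module appears seated: triangulated pad at (0.6579, 0.2089, z 0.051), and the fit agrees with the nest. Next is the mid module.

```bash

python3 -m creep '[[87,-0.224,-0.99,0.1,0,0,-0.12],[87,-0.224,-0.99,0.1,0,0,-0.12],[87,-0.224,-0.99,0.1,0,0,-0.12],[87,-0.224,-0.99,0.1,0,0,-0.12],[87,-0.224,-0.99,0,0,0,-0.12],[87,-0.224,-0.99,0,0,0,-0.12],[87,-0.224,-0.99,0,0,0,-0.12],[87,-0.224,-0.99,0,0,0,-0.12]]'
python3 -m creep '[[87,-0.224,-0.99,0,0,0,-0.12],[87,-0.224,-0.99,0,0,0,-0.12],[87,-0.224,-0.99,0,0,0,-0.12],[87,-0.224,-0.99,0,0,0,-0.12],[87,-0.224,-0.99,0,0,0,-0.12],[87,-0.224,-0.99,0,0,0,-0.12],[87,-0.224,-0.99,0,0,0,-0.12],[87,-0.224,-0.99,0,0,0,-0.12]]'
python3 -m creep '[[87,-0.224,-0.99,0,0,0,-0.12],[87,-0.224,-0.99,0,0,0,-0.12],[87,-0.224,-0.99,0,0,0,-0.12],[87,-0.224,-0.99,0,0,0,-0.12],[87,-0.224,-0.99,0,0,0,-0.12],[87,-0.224,-0.99,0,0,0,-0.12],[87,0,0,0,0,0,0],[87,0,0,0,0,0,0]]'
python3 -c "
from pad import *
lampat('lamp_mid',(.479,-.3375,-.01),('wrist','side'))"
```

```text
time_s: 16.45
tcp_pos: [0.5451, 0.0075, 0.1456]
eef_rot: [180.0, 0.1, 1.1]
contact_force: [0.2, 0.2, -0.1]
gripper_width: 0.087
gripper_force: 0.0
time_s: 17.12
tcp_pos: [0.5003, -0.1904, 0.1456]
eef_rot: [-180.0, 0.1, 0.2]
contact_force: [0.3, -0.1, 0.4]
gripper_width: 0.0868
gripper_force: 0.0
time_s: 17.78
tcp_pos: [0.4666, -0.3387, 0.1452]
eef_rot: [-180.0, 0.1, -0.7]
contact_force: [0.1, 0.1, 0.1]
gripper_width: 0.0872
gripper_force: 0.0
wrist pad guess [ 0.523  -0.3379] seen (array([319., 135.]), np.int32(341), array([ 0.5229, -0.339 ,  0.042 ]))
 fit [ 479.7 -337.8    0. ] -2.02 0.06
side pad guess [ 0.523  -0.3379] seen (array([416., 282.]), np.int32(44), array([ 0.5227, -0.3391,  0.042 ]))
```

```bash

python3 -m creep '[[87,0,0,-1,0,0,-1.1],[87,0,0,-1,0,0,0],[87,0,0,-1,0,0,0],[87,0,0,-1,0,0,0],[87,0,0,-1,0,0,0],[70,0,0,-0.34,0,0,0],[60,0,0,0,0,0,0],[40,0,0,0,0,0,0]]'
python3 -m creep '[[40,0,0,0,0,0,0],[40,0,0,0,0,0,0],[40,0,0,0,0,0,0],[40,0,0,0,0,0,0],[40,0,0,0,0,0,0],[40,0,0,0,0,0,0],[40,0,0,0,0,0,0],[40,0,0,0,0,0,0]]' 30
python3 -m creep '[[40,0,0,0.4,0,0,0],[40,0,0,0.8,0,0,0],[40,0,0,0.8,0,0,0],[40,0,0,0.8,0,0,0],[40,0,0,0.4,0,0,0],[40,0,0,0,0,0,0]]'
python3 -c "
from hand import *
hand('lamp_mid',.083)"
```

```text
time_s: 18.65
tcp_pos: [0.468, -0.3375, 0.0132]
eef_rot: [180.0, 0.0, -1.6]
contact_force: [0.3, 0.2, 0.3]
gripper_width: 0.072
gripper_force: 0.0
time_s: 19.32
tcp_pos: [0.4681, -0.3379, 0.0139]
eef_rot: [180.0, -0.1, -1.6]
contact_force: [-0.7, 2.2, 6.9]
gripper_width: 0.0459
gripper_force: 30.0
time_s: 19.82
tcp_pos: [0.4689, -0.3384, 0.0956]
eef_rot: [179.9, -0.3, -1.6]
contact_force: [-0.0, 0.2, -0.8]
gripper_width: 0.046
gripper_force: 30.0
wrist [319.2 164.9] [319.9 165.2] 1279
side [428.7 248.4] [420.4 253.9] 64
scene [270.4 150.6] [269.9 149.3] 13
tcp [ 0.4689 -0.3384  0.0956] [179.91  -0.25  -1.63] pad [ 0.5312 -0.3408  0.1302] [0.0061 0.0137 0.0104] along,across 0.0623 -0.0006 pad-tcp z 0.0346 nominal along 0.05499999999999999 z .030
```

```bash

python3 -m creep '[[40,0.36,0.976,0,0,0,0.03],[40,0.36,0.976,0,0,0,0.03],[40,0.36,0.976,0,0,0,0.03],[40,0.36,0.976,0,0,0,0.03],[40,0.36,0.976,0,0,0,0.03],[40,0.36,0.976,0,0,0,0.03],[40,0.36,0.976,0,0,0,0.03],[40,0.36,0.976,0,0,0,0.03]]'
python3 -m creep '[[40,0.36,0.976,0,0,0,0.03],[40,0.36,0.976,0,0,0,0.03],[40,0.36,0.976,-0.2,0,0,0.03],[40,0.36,0.976,-0.6,0,0,0.03],[40,0.36,0.976,-0.6,0,0,0.03],[40,0,0,0,0,0,0],[40,0,0,0,0,0,0],[40,0,0,0,0,0,0]]'
python3 - <<'E'
from hand import *
s=r.get_state(); p=capture("wrist"); b=brass(p,(.64,-.022),s["tcp_pos"][2]+.03)
print(s["tcp_pos"],b,"want pad .6398,-.0217")
m=near(p,"nest_mid",proj(p,[[.596,-.021,.01]])[0],60)
g=cv2.cvtColor(p["frame"],cv2.COLOR_RGB2GRAY)
cv2.imwrite("pics/c3.png",cv2.resize(p["frame"][70:220,240:400],None,fx=4,fy=4,interpolation=3)[:,:,::-1])
E
```

```text
time_s: 20.63
tcp_pos: [0.5388, -0.1413, 0.0912]
eef_rot: [180.0, 0.2, -1.4]
contact_force: [0.8, 0.2, -2.0]
gripper_width: 0.0461
gripper_force: 30.0
time_s: 21.3
tcp_pos: [0.5836, -0.0208, 0.0565]
eef_rot: [180.0, 0.1, -1.2]
contact_force: [-0.5, -0.2, -0.0]
gripper_width: 0.046
gripper_force: 30.0
[ 0.58364374 -0.02075415  0.05649783] (array([319.3765625, 164.95625  ]), np.int32(1280), array([ 0.63915228, -0.02170519,  0.08649783])) want pad .6398,-.0217
```

View pics/c3.png

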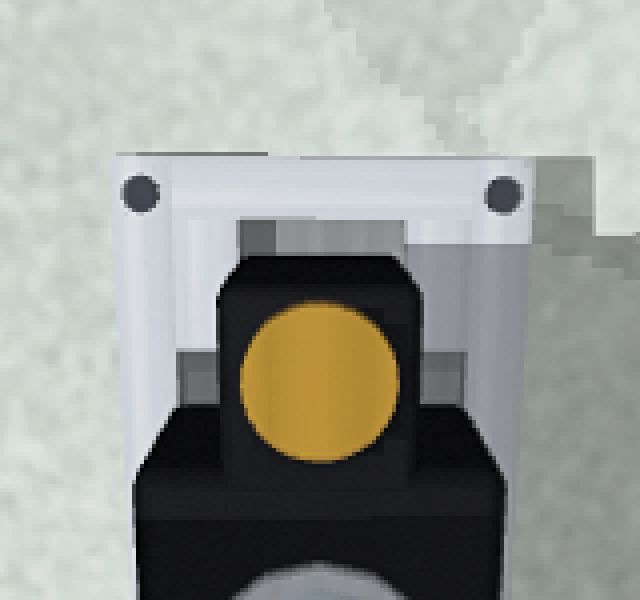

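The mid module is aligned over its nest, with the pad at (320,382) in the crop. I'll lower it.

```bash

python3 -m creep '[[40,0.02,0,-0.4,0,0,0],[40,0,0,-0.4,0,0,0],[40,0,0,-0.2,0,0,0],[40,0,0,-0.1,0,0,0],[40,0,0,-0.1,0,0,0],[40,0,0,0,0,0,0]]'
python3 -m creep '[[40,0,0,-0.06,0,0,0],[40,0,0,-0.06,0,0,0],[40,0,0,-0.04,0,0,0],[40,0,0,0,0,0,0]]'
```

```text
time_s: 21.9
tcp_pos: [0.5848, -0.0207, 0.0272]
eef_rot: [180.0, 0.0, -1.3]
contact_force: [-0.4, 0.2, -1.8]
gripper_width: 0.0461
gripper_force: 30.0
time_s: 22.23
tcp_pos: [0.5852, -0.0205, 0.024]
eef_rot: [-180.0, -0.0, -1.2]
contact_force: [-0.3, 0.2, -1.7]
gripper_width: 0.0455
gripper_force: 30.0
```

```bash

python3 -m creep '[[40,0,0,-0.05,0,0,0],[40,0,0,-0.03,0,0,0],[40,0,0,0,0,0,0]]'
python3 -m creep '[[62,0,0,0,0,0,0],[62,0,0,0,0,0,0],[62,0,0,0,0,0,0],[62,0,0,0,0,0,0],[62,0,0,0.4,0,0,0],[75,0,0,1,0,0,0],[87,0,0,1,0,0,0],[87,0,0,1,0,0,0]]'
python3 -m creep '[[87,0,0,1,0,0,0],[87,0,0,0.5,0,0,0],[87,0,0,0,0,0,0],[87,0,0,0,0,0,0]]'
python3 st.py mid .5958 -.0208 -.021
```

```text
time_s: 22.48
tcp_pos: [0.5853, -0.0205, 0.0239]
eef_rot: [180.0, -0.1, -1.2]
contact_force: [-5.9, 1.4, 16.1]
gripper_width: 0.0458
gripper_force: 30.0
time_s: 23.15
tcp_pos: [0.5848, -0.0207, 0.1081]
eef_rot: [180.0, 0.0, -1.2]
contact_force: [0.9, 0.1, -1.4]
gripper_width: 0.0762
gripper_force: 0.0
time_s: 23.48
tcp_pos: [0.5854, -0.0204, 0.1456]
eef_rot: [-180.0, -0.1, -1.3]
contact_force: [-0.3, -0.1, -0.7]
gripper_width: 0.0871
gripper_force: 0.0
wrist [319.5 138.2] 368 [ 0.6401 -0.0214  0.052 ]
side [343.7 201.7] 25 [ 0.6399 -0.0226  0.052 ]
scene [314.4 219.6] 21 [ 0.641  -0.0217  0.052 ]
tri pad [ 0.6403 -0.0217  0.0515] [0.0004 0.0004]
lamp_mid 0.01 [596.5 -20.4] -1.26 0.043
lamp_mid 0.018 [597.2 -20.5] -0.88 0.097
nest_mid 0.0 [595.9 -21. ] -1.27 1.428
```

Mid seated. Now the short one.

```bash

python3 -m creep '[[87,0.176,-0.934,0,0,0,1.5],[87,0.176,-0.934,0,0,0,1.5],[87,0.176,-0.934,0,0,0,1.5],[87,0.176,-0.934,0,0,0,1.5],[87,0.176,-0.934,0,0,0,1.5],[87,0.176,-0.934,0,0,0,1.5],[87,0.176,-0.934,0,0,0,1.5],[87,0.176,-0.934,0,0,0,1.5]]'
python3 -m creep '[[87,0.176,-0.934,0,0,0,1.5],[87,0.176,-0.934,0,0,0,1.5],[87,0,0,0,0,0,0],[87,0,0,0,0,0,0]]'
python3 -c "
from pad import *
lampat('lamp_short',(.6393,-.2515,.25),('wrist','side'))"
```

```text
time_s: 24.4
tcp_pos: [0.62, -0.2085, 0.1433]
eef_rot: [-180.0, 0.1, 10.8]
contact_force: [0.0, 0.9, 0.4]
gripper_width: 0.0874
gripper_force: 0.0
time_s: 24.73
tcp_pos: [0.6285, -0.2551, 0.1428]
eef_rot: [-180.0, 0.1, 13.6]
contact_force: [-0.4, 1.2, -0.2]
gripper_width: 0.087
gripper_force: 0.0
wrist pad guess [ 0.6674 -0.2443] seen (array([319., 155.]), np.int32(337), array([ 0.6661, -0.2447,  0.042 ]))
 fit [ 638.6 -251.3    0. ] 13.98 0.085
side pad guess [ 0.6674 -0.2443] seen (array([417., 235.]), np.int32(32), array([ 0.6659, -0.2456,  0.042 ]))
```

```bash

python3 -m creep '[[87,-0.075,-0.015,-1,0,0,0.2],[87,0,0,-1,0,0,0],[87,0,0,-1,0,0,0],[87,0,0,-1,0,0,0],[87,0,0,-1,0,0,0],[70,0,0,-0.27,0,0,0],[60,0,0,0,0,0,0],[40,0,0,0,0,0,0]]'
python3 -m creep '[[40,0,0,0,0,0,0],[40,0,0,0,0,0,0],[40,0,0,0,0,0,0],[40,0,0,0,0,0,0],[40,0,0,0,0,0,0],[40,0,0,0,0,0,0],[40,0,0,0,0,0,0],[40,0,0,0,0,0,0]]' 30
python3 -m creep '[[40,0,0,0.4,0,0,0],[40,0,0,0.8,0,0,0],[40,0,0,0.8,0,0,0],[40,0,0,0.8,0,0,0],[40,0,0,0.4,0,0,0],[40,0,0,0,0,0,0]]'
python3 -c "
from hand import *
hand('lamp_short',.083,('wrist',))"
```

```text
time_s: 25.6
tcp_pos: [0.6277, -0.254, 0.0134]
eef_rot: [180.0, -0.0, 14.0]
contact_force: [0.9, -0.2, 1.0]
gripper_width: 0.0725
gripper_force: 0.0
time_s: 26.27
tcp_pos: [0.6277, -0.2545, 0.0137]
eef_rot: [180.0, -0.1, 14.0]
contact_force: [-2.0, 1.4, 7.0]
gripper_width: 0.0457
gripper_force: 30.0
time_s: 26.77
tcp_pos: [0.6286, -0.2548, 0.0955]
eef_rot: [179.9, -0.2, 14.0]
contact_force: [0.4, 0.5, -2.3]
gripper_width: 0.0461
gripper_force: 30.0
wrist [319.8 197.1] [320.8 197.1] 1187
tcp [ 0.6286 -0.2548  0.0955] [179.89  -0.23  13.96] pad [ 0.7805 -0.2155  0.5   ] [0.] along,across 0.1569 0.0015 pad-tcp z 0.4045 nominal along 0.04 z .030
```

```bash

python3 -m creep '[[40,-0.097,0.956,0,0,0,-0.69],[40,-0.097,0.956,0,0,0,-0.69],[40,-0.097,0.956,0,0,0,-0.69],[40,-0.097,0.956,0,0,0,-0.69],[40,-0.097,0.956,0,0,0,-0.69],[40,-0.097,0.956,0,0,0,-0.69],[40,-0.097,0.956,0,0,0,-0.69],[40,-0.097,0.956,0,0,0,-0.69]]'
python3 -m creep '[[40,-0.097,0.956,0,0,0,-0.69],[40,-0.097,0.956,0,0,0,-0.69],[40,-0.097,0.956,0,0,0,-0.69],[40,-0.097,0.956,0,0,0,-0.69],[40,-0.097,0.956,0,0,0,-0.69],[40,-0.097,0.956,0,0,0,-0.69],[40,-0.097,0.956,0,0,0,-0.69],[40,0,0,0,0,0,0]]'
python3 -m creep '[[40,0,0,-0.5,0,0,0],[40,0,0,-0.5,0,0,0],[40,0,0,-0.5,0,0,0],[40,0,0,0,0,0,0],[40,0,0,0,0,0,0]]'
python3 - <<'E'
from hand import *
s=r.get_state(); p=capture("wrist"); b=brass(p,(.631,.107),s["tcp_pos"][2]+.03)
print(s["tcp_pos"],s["eef_rot"],b,"want pad .6309,.1068")
cv2.imwrite("pics/c4.png",cv2.resize(p["frame"][70:270,240:400],None,fx=3,fy=3,interpolation=3)[:,:,::-1])
E
```

```text
time_s: 27.48
tcp_pos: [0.6063, -0.0622, 0.0907]
eef_rot: [-180.0, 0.2, 8.4]
contact_force: [0.7, -0.3, -3.5]
gripper_width: 0.0456
gripper_force: 30.0
time_s: 28.15
tcp_pos: [0.5898, 0.1072, 0.0909]
eef_rot: [180.0, 0.1, 3.7]
contact_force: [0.1, -0.2, -2.1]
gripper_width: 0.0457
gripper_force: 30.0
time_s: 28.57
tcp_pos: [0.5896, 0.1034, 0.0534]
eef_rot: [179.9, 0.2, 3.6]
contact_force: [0.6, -0.1, -2.1]
gripper_width: 0.0459
gripper_force: 30.0
[0.58957235 0.10338774 0.05342587] [179.92045789   0.19555729   3.58695143] (array([320.00917431, 197.00667223]), np.int32(1199), array([0.62991373, 0.10595062, 0.08342587])) want pad .6309,.1068
```

View pics/c4.png

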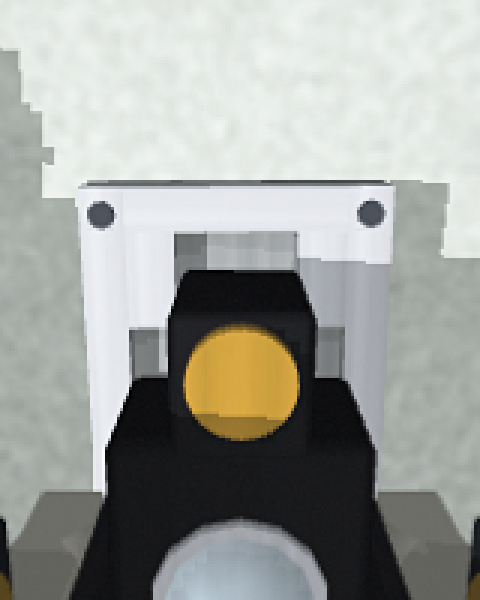

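```bash

python3 -m creep '[[40,0.03,0.03,-0.4,0,0,0],[40,0,0,-0.4,0,0,0],[40,0,0,-0.2,0,0,0],[40,0,0,-0.1,0,0,0],[40,0,0,0,0,0,0]]'
python3 -m creep '[[40,0,0,-0.06,0,0,0],[40,0,0,-0.06,0,0,0],[40,0,0,-0.06,0,0,0],[40,0,0,0,0,0,0]]'
```

```text
time_s: 29.03
tcp_pos: [0.591, 0.1045, 0.0266]
eef_rot: [180.0, 0.1, 3.6]
contact_force: [-0.1, -0.8, -2.7]
gripper_width: 0.0456
gripper_force: 30.0
time_s: 29.37
tcp_pos: [0.5918, 0.1049, 0.0237]
eef_rot: [-180.0, -0.0, 3.6]
contact_force: [-1.8, 0.1, 2.1]
gripper_width: 0.0455
gripper_force: 30.0
```

```bash

python3 -m creep '[[62,0,0,-0.02,0,0,0],[62,0,0,0,0,0,0],[62,0,0,0,0,0,0],[62,0,0,0,0,0,0],[62,0,0,0.4,0,0,0],[75,0,0,1,0,0,0],[87,0,0,1,0,0,0],[87,0,0,1,0,0,0]]'
python3 -m creep '[[87,0,0,1,0,0,0],[87,0,0,1,0,0,0],[87,0,0,1,0,0,0],[87,0,0,1,0,0,0],[87,0,0,0,0,0,0],[87,0,0,0,0,0,0]]'
python3 st.py short .602 .105 .063
python3 - <<'E'
from m2 import *
p=capture("wrist");v=capture("scene");w=capture("side")
for q in(p,v,w):
    for n in("probe","stand"):
        print(n,[(d["conf"],np.round(d["bbox"]),proj(q,[[.507,.382,.0]])[0].round()) for d in search_frame(q,n)][:3])
E
```

```text
time_s: 30.03
tcp_pos: [0.5914, 0.1047, 0.1091]
eef_rot: [180.0, 0.0, 3.6]
contact_force: [0.9, 0.6, 0.6]
gripper_width: 0.0766
gripper_force: 0.0
time_s: 30.53
tcp_pos: [0.5924, 0.1052, 0.2102]
eef_rot: [-179.9, -0.2, 3.6]
contact_force: [-0.9, 0.0, 0.5]
gripper_width: 0.0869
gripper_force: 0.0
wrist [320.1 147. ] 233 [0.6312 0.1075 0.052 ]
side [307.4 185.6] 21 [0.6305 0.1066 0.052 ]
scene [350.3 237.5] 22 [0.6324 0.1078 0.052 ]
tri pad [0.6312 0.1075 0.0513] [0.0001 0.0001]
lamp_short 0.01 [602.3 105.7] 3.28 0.045
lamp_short 0.018 [603.9 105.7] 3.32 0.088
nest_short 0.0 [602.1 105. ] 3.68 1.262
probe [(0.65, array([  1., 194.,  83., 266.]), array([117., 219.])), (0.4, array([432.,   3., 604.,  62.]), array([117., 219.])), (0.27, array([ 32., 159., 151., 242.]), array([117., 219.]))]
stand [(0.66, array([ 31., 161., 149., 246.]), array([117., 219.]))]
probe [(0.93, array([446., 236., 470., 269.]), array([459., 274.])), (0.37, array([334., 239., 374., 260.]), array([459., 274.]))]
stand [(0.9, array([434., 256., 485., 297.]), array([459., 274.]))]
probe [(0.9, array([216., 127., 236., 155.]), array([217., 183.]))]
stand [(0.62, array([190., 152., 243., 196.]), array([217., 183.]))]
```

All three modules are seated (pads at z≈0.0513, fits within 1 mm). Now the probe and stand.

```bash

python3 -m creep '[[87,-0.53,0.93,0.2,0,0,-0.3],[87,-0.53,0.93,0.2,0,0,-0.3],[87,-0.53,0.93,0.2,0,0,-0.3],[87,-0.53,0.93,0.2,0,0,-0.3],[87,-0.53,0.93,0.2,0,0,-0.3],[87,-0.53,0.93,0.2,0,0,-0.3],[87,-0.53,0.93,0.2,0,0,-0.3]]'
python3 -m creep '[[87,-0.53,0.93,0.2,0,0,-0.3],[87,-0.53,0.93,0.2,0,0,-0.3],[87,-0.53,0.93,0.2,0,0,-0.3],[87,-0.53,0.93,0.2,0,0,-0.3],[87,-0.53,0.93,0.2,0,0,-0.3],[87,0,0,0,0,0,0],[87,0,0,0,0,0,0]]'
cat >pr.py <<'E'
from hand import *
P=[box(-.017,.017,.030,.006,.070),box(-.025,.025,.05,0,.006)]
def run(save=None):
    ob=[];st=[]
    for c in("wrist","scene","side"):
        p=capture(c); 
        D=outline_of(p,"probe"); u=proj(p,[[.54,.382,.13]])[0]
        D=[d for d in D if np.hypot(*(np.array([(d["bbox"][0]+d["bbox"][2])/2,(d["bbox"][1]+d["bbox"][3])/2])-u))<70]
        if D: 
            m=D[0]["region"]; ob.append((p,m)); print(c,D[0]["conf"],np.round(D[0]["bbox"]),m.sum())
        b=brass(p,(.457,.382),.04)
        if b is not None: print(" stud",b[0].round(1),b[1],b[2].round(4)); st.append((p,b[0]))
        cv2.imwrite(f"pics/pr_{c}.png",p["frame"][:,:,::-1])
    for o in [[o] for o in ob]+[ob]:
        for y0 in(0,):
            q,f=fit(P,o,[.54,.382,.095,y0],None if len(o)>1 else .095); print("probe",len(o),(q[:3]*1000).round(1),np.degrees(q[3]).round(1),round(f,3))
    if len(st)>1: print(tri(st))
if __name__=="__main__": run()
E
python3 pr.py
```

```text
time_s: 31.82
tcp_pos: [0.498, 0.2686, 0.243]
eef_rot: [-180.0, -0.0, 1.5]
contact_force: [0.5, 0.4, -0.2]
gripper_width: 0.0872
gripper_force: 0.0
time_s: 32.4
tcp_pos: [0.4319, 0.385, 0.2677]
eef_rot: [-180.0, -0.0, 0.1]
contact_force: [0.1, -0.4, 0.7]
gripper_width: 0.0867
gripper_force: 0.0
wrist 0.88 [300.  40. 351. 100.] 2465
 stud [323.4 150.8] 206 [0.4559 0.3801 0.04  ]
 stud [374.3 259.9] 28 [0.6488 0.2028 0.04  ]
side 0.75 [211. 127. 238. 154.] 438
 stud [202.1 179.5] 26 [0.4547 0.3773 0.04  ]
probe 1 [548.4 380.5  95. ] 4.0 0.086
probe 1 [549.3 381.6  95. ] 0.9 0.096
probe 2 [548.1 380.3  95.1] 4.1 0.092
(array([0.50454196, 0.30743415, 0.02882955]), [0.0880451247006113, 0.1690831906237419, 0.0833307800210231])
```

View pics/pr_wrist.png

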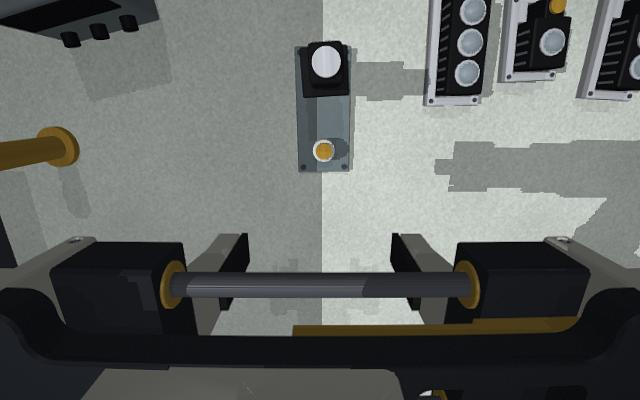

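The stand is at (323,107), the stud at (323,151) toward -x, and the probe upright with its white cap at (325,62). Next a second wrist position closer in, for height and yaw.

```bash

python3 -m creep '[[87,0.9,-0.1,-0.1,0,0,0],[87,0.9,0,-0.1,0,0,0],[87,0.9,0,0,0,0,0],[87,0,0,0,0,0,0],[87,0,0,0,0,0,0]]'
cat >pr2.py <<'E'
from pr import *
p=capture("wrist"); u=proj(p,[[.548,.381,.13]])[0]; print(u)
for d in outline_of(p,"probe")[:2]:
    m=d["region"]; print(d["conf"],np.round(d["bbox"]),m.sum())
    q,f=fit(P,[(p,m)],[.548,.381,.095,0.03],.095); print((q[:3]*1000).round(1),np.degrees(q[3]).round(1),round(f,3))
    q,f=fit(P,[(p,m)],[.548,.381,.095,0.03]); print((q[:3]*1000).round(1),np.degrees(q[3]).round(1),round(f,3))
b=brass(p,(.456,.38),.04); print("stud",b, proj(p,[[.456,.38,.04]]))
# white cap on top of handle at z=.165
g=p["frame"]; a=u-40; c=g[max(0,int(u[1])-60):int(u[1])+40,int(u[0])-50:int(u[0])+50]
hsv=cv2.cvtColor(c,cv2.COLOR_RGB2HSV); w=((hsv[...,2]>140)&(hsv[...,1]<60)).astype(np.uint8)
n,l,s,cc=cv2.connectedComponentsWithStats(w)
for i in range(1,n):
    if s[i,4]>100: uv=cc[i]+[int(u[0])-50,max(0,int(u[1])-60)]; print("white",s[i],uv.round(1),onplane(p,[uv],.165).round(4))
E
python3 pr2.py
```

```text
time_s: 33.12
tcp_pos: [0.501, 0.3804, 0.2617]
eef_rot: [179.9, 0.0, -0.1]
contact_force: [-0.3, -0.4, -0.1]
gripper_width: 0.0869
gripper_force: 0.0
[318.79705446 141.73340223]
0.65 [296. 114. 346. 167.] 2172
[548.8 380.4  95. ] 3.1 0.053
[548.  380.4  87.9] 3.8 0.032
0.54 [566.  47. 640. 147.] 2363
[548. 381.  95.] 1.7 1.0
[548. 381.  95.] 1.7 1.0
stud (array([319.8042328 , 200.46560847]), np.int32(189), array([0.45649447, 0.37997919, 0.04      ])) [[319.78993762 200.80242348]]
white [   0    0  100  100 5604] [316.7 123.7] [[0.5675 0.3827 0.165 ]]
white [ 38  52  28  28 595] [319.4 146.2] [[0.5481 0.3804 0.165 ]]
```

```bash

python3 -m creep '[[87,0.96,-0.02,0,0,0,1.5],[87,0.96,-0.025,0,0,0,1.5],[87,0,0,-0.9,0,0,0],[87,0,0,-1,0,0,0],[87,0,0,-1,0,0,0],[87,0,0,-1,0,0,0],[87,0,0,-1,0,0,0],[87,0,0,-0.5,0,0,0]]'
python3 -m creep '[[87,0,0,-0.5,0,0,0],[70,0,0,0,0,0,0],[50,0,0,0,0,0,0],[24,0,0,0,0,0,0],[24,0,0,0,0,0,0],[24,0,0,0,0,0,0],[24,0,0,0,0,0,0],[24,0,0,0,0,0,0]]' 45
python3 -m creep '[[24,0,0,0,0,0,0],[24,0,0,0,0,0,0],[24,0,0,0,0,0,0],[24,0,0,0,0,0,0],[24,0,0,0,0,0,0],[24,0,0,0,0,0,0],[24,0,0,0,0,0,0]]'
```

```text
time_s: 33.88
tcp_pos: [0.5461, 0.3793, 0.1248]
eef_rot: [179.9, 0.2, 3.0]
contact_force: [-1.4, -1.0, -1.3]
gripper_width: 0.087
gripper_force: 0.0
time_s: 34.55
tcp_pos: [0.5482, 0.3803, 0.1156]
eef_rot: [-180.0, -0.0, 3.0]
contact_force: [-0.3, 1.1, 0.5]
gripper_width: 0.0458
gripper_force: 0.0
time_s: 35.13
tcp_pos: [0.5481, 0.3802, 0.1151]
eef_rot: [180.0, -0.0, 3.0]
contact_force: [-0.9, -0.4, 1.4]
gripper_width: 0.0297
gripper_force: 44.8
```

```bash

python3 -m creep '[[24,0,0,0.3,0,0,0],[24,0,0,0.7,0,0,0],[24,0,0,0.8,0,0,0],[24,0,0,0.8,0,0,0],[24,0,0,0.8,0,0,0],[24,0,0,0.6,0,0,0],[24,0,0,0.4,0,0,0],[24,0,0,0,0,0,0]]'
python3 -m creep '[[24,-0.4,0,0,0,0,0],[24,-0.7,0,0,0,0,0],[24,-0.9,0,0,0,0,0],[24,-0.9,0,0,0,0,0],[24,-0.57,0,0,0,0,0],[24,-0.2,0,0,0,0,0],[24,0,0,0,0,0,0],[24,0,0,0,0,0,0]]'
cat >tip.py <<'E'
from pr import *
import sys
g=[float(v) for v in sys.argv[1:4]]
s=r.get_state(); t=s["tcp_pos"]; print("tcp",t.round(4),s["eef_rot"].round(2),s["contact_force"].round(1),s["gripper_width"])
for c in("wrist","scene","side"):
    p=capture(c); hsv=cv2.cvtColor(p["frame"],cv2.COLOR_RGB2HSV); m=cv2.inRange(hsv,(12,90,40),(32,255,255))
    n,l,st,cc=cv2.connectedComponentsWithStats(m); a=proj(p,[[t[0],t[1],t[2]-.102]])[0]; b=proj(p,[g])[0]
    print(c,"exp tip",a.round(1),"exp goal",b.round(1),[(st[i,:5].tolist(),cc[i].round(1).tolist()) for i in range(1,n) if st[i,4]>4 and min(np.hypot(*(cc[i]-a)),np.hypot(*(cc[i]-b)))<25])
    if c!="wrist": # probe silhouette fit
        D=[d for d in outline_of(p,"probe") if np.hypot((d["bbox"][0]+d["bbox"][2])/2-a[0],(d["bbox"][1]+d["bbox"][3])/2-a[1])<70]
        if D: print("  probe",D[0]["conf"],np.round(D[0]["bbox"]))
E
python3 tip.py .4564 .380 .040
```

```text
time_s: 35.8
tcp_pos: [0.5488, 0.3809, 0.2278]
eef_rot: [-179.9, -0.2, 3.0]
contact_force: [-0.4, -0.2, -2.0]
gripper_width: 0.03
gripper_force: 44.8
time_s: 36.47
tcp_pos: [0.4563, 0.3804, 0.2249]
eef_rot: [180.0, -0.0, 3.0]
contact_force: [-0.1, 0.1, -0.7]
gripper_width: 0.0302
gripper_force: 44.8
tcp [0.4563 0.3804 0.2249] [ 1.7999e+02 -1.0000e-02  3.0400e+00] [-0.1  0.1 -0.7] 0.030150377474328503
wrist exp tip [319.7 195.6] exp goal [320.  175.4] [([312, 167, 17, 18, 246], [320.0, 175.7]), ([316, 193, 8, 4, 21], [319.4, 194.2])]
scene exp tip [477.3 229.9] exp goal [469.6 252.9] [([477, 223, 4, 8, 15], [478.7, 226.3]), ([466, 251, 8, 6, 32], [469.5, 253.8])]
  probe 0.77 [471. 182. 498. 227.]
side exp tip [198. 155.] exp goal [202. 179.] [([196, 146, 4, 9, 24], [197.6, 149.9]), ([199, 178, 7, 5, 27], [202.1, 179.6])]
  probe 0.82 [179. 112. 206. 152.]
```

The pin tip is seen where expected in all views. Lowering onto the stud.

```bash

python3 -m creep '[[24,0,0,-0.5,0,0,0],[24,0,0,-0.8,0,0,0],[24,0,0,-0.8,0,0,0],[24,0,0,-0.6,0,0,0],[24,0,0,-0.3,0,0,0],[24,0,0,-0.1,0,0,0],[24,0,0,0,0,0,0]]'
python3 -m creep '[[24,0,0,-0.1,0,0,0],[24,0,0,-0.1,0,0,0],[24,0,0,-0.1,0,0,0],[24,0,0,-0.06,0,0,0],[24,0,0,0,0,0,0],[24,0,0,0,0,0,0]]'
python3 tip.py .4564 .380 .040
```

```text
time_s: 37.3
tcp_pos: [0.4565, 0.3801, 0.1472]
eef_rot: [179.9, 0.0, 3.0]
contact_force: [-0.3, 0.1, -2.0]
gripper_width: 0.0299
gripper_force: 44.8
time_s: 37.8
tcp_pos: [0.4566, 0.3806, 0.1391]
eef_rot: [-179.9, -0.1, 3.0]
contact_force: [0.4, 0.5, 1.5]
gripper_width: 0.0298
gripper_force: 44.8
tcp [0.4566 0.3806 0.1391] [-1.7995e+02 -6.0000e-02  3.0100e+00] [0.4 0.5 1.5] 0.02979760571243284
wrist exp tip [319.9 195.7] exp goal [320.5 196.8] [([309, 186, 23, 11, 195], [320.3, 191.6])]
scene exp tip [469.5 253.8] exp goal [469.6 252.9] [([466, 248, 8, 10, 43], [470.0, 253.1])]
  probe 0.67 [466. 211. 486. 249.]
side exp tip [202.1 179.7] exp goal [202. 179.] [([199, 171, 7, 12, 42], [201.9, 177.7])]
  probe 0.87 [185. 137. 210. 178.]
```

```bash

python3 -m creep '[[24,0,0,-0.02,0,0,0],[24,0,0,0,0,0,0],[24,0,0,0,0,0,0],[24,0,0,0,0,0,0],[24,0,0,0,0,0,0],[24,0,0,0,0,0,0],[24,0,0,0,0,0,0],[24,0,0,0,0,0,0]]'
python3 -m creep '[[24,0,0,0,0,0,0],[24,0,0,0,0,0,0],[24,0,0,0,0,0,0],[24,0,0,0,0,0,0],[24,0,0,0,0,0,0],[24,0,0,0,0,0,0]]'
python3 -m creep '[[24,0,0,0.3,0,0,0],[24,0,0,0.7,0,0,0],[24,0,0,0.8,0,0,0],[24,0,0,0.6,0,0,0],[24,0,0,0,0,0,0]]'
python3 -m creep '[[24,0.5,-0.425,0,0,0,0],[24,0.9,-0.766,0,0,0,0],[24,0.9,-0.766,0,0,0,0],[24,0.9,-0.766,0,0,0,0],[24,0.9,-0.766,0,0,0,0],[24,0.9,-0.766,0,0,0,0],[24,0.9,-0.766,0,0,0,0],[24,0.9,-0.766,0,0,0,0]]'
python3 -m creep '[[24,0.8,-0.681,0,0,0,0],[24,0.45,-0.385,0,0,0,0],[24,0,0,0,0,0,0],[24,0,0,0,0,0,0],[24,0,0,0,0,0,0]]'
python3 tip.py .6578 .2089 .053
```

```text
time_s: 38.72
tcp_pos: [0.4563, 0.3803, 0.1381]
eef_rot: [-180.0, -0.0, 3.0]
contact_force: [0.6, 0.9, 0.9]
gripper_width: 0.0301
gripper_force: 44.8
time_s: 39.22
tcp_pos: [0.4563, 0.3802, 0.138]
eef_rot: [180.0, 0.0, 3.0]
contact_force: [0.8, 1.8, 1.7]
gripper_width: 0.03
gripper_force: 44.8
time_s: 39.63
tcp_pos: [0.457, 0.3807, 0.2013]
eef_rot: [-179.9, -0.1, 3.0]
contact_force: [-0.6, 0.9, -1.9]
gripper_width: 0.0298
gripper_force: 44.8
time_s: 40.3
tcp_pos: [0.6262, 0.2339, 0.1967]
eef_rot: [179.9, 0.2, 3.0]
contact_force: [0.7, 1.0, -1.7]
gripper_width: 0.0299
gripper_force: 44.8
time_s: 40.72
tcp_pos: [0.6566, 0.209, 0.1973]
eef_rot: [180.0, 0.1, 3.0]
contact_force: [-0.0, -0.1, -2.4]
gripper_width: 0.03
gripper_force: 44.8
tcp [0.6566 0.209  0.1973] [1.7998e+02 1.0000e-01 2.9900e+00] [-0.  -0.1 -2.4] 0.03002003530368496
wrist exp tip [319.7 195.4] exp goal [319.8 182.8] [([312, 174, 17, 23, 269], [319.7, 183.7])]
scene exp tip [376.2 247.5] exp goal [374.6 259.4] [([376, 242, 3, 7, 14], [376.6, 245.0]), ([371, 258, 8, 6, 37], [374.5, 260.2])]
  probe 0.69 [365. 201. 388. 245.]
side exp tip [288.4 157.1] exp goal [289.4 169.1] [([288, 148, 2, 9, 17], [288.5, 151.8]), ([287, 168, 6, 4, 20], [289.5, 169.5]), ([305, 184, 6, 4, 22], [307.5, 185.6])]
  probe 0.89 [274. 111. 298. 156.]
```

```bash

python3 -m creep '[[24,0.03,0,-0.4,0,0,0],[24,0,0,-0.5,0,0,0],[24,0,0,-0.4,0,0,0],[24,0,0,-0.2,0,0,0],[24,0,0,0,0,0,0]]'
python3 -m creep '[[24,0,0,-0.1,0,0,0],[24,0,0,-0.1,0,0,0],[24,0,0,-0.1,0,0,0],[24,0,0,0,0,0,0],[24,0,0,0,0,0,0]]'
python3 tip.py .6578 .2089 .054
```

```text
time_s: 41.38
tcp_pos: [0.6571, 0.2083, 0.1578]
eef_rot: [179.9, 0.2, 3.0]
contact_force: [0.1, -1.0, -2.1]
gripper_width: 0.0299
gripper_force: 44.8
time_s: 41.8
tcp_pos: [0.6587, 0.209, 0.1537]
eef_rot: [-180.0, -0.1, 3.0]
contact_force: [0.3, 0.4, 1.0]
gripper_width: 0.0298
gripper_force: 44.8
tcp [0.6587 0.209  0.1537] [-1.7998e+02 -6.0000e-02  3.0000e+00] [0.3 0.4 1. ] 0.02983599361900551
wrist exp tip [319.8 195.7] exp goal [319.8 197.3] [([310, 187, 20, 10, 146], [319.5, 192.1])]
scene exp tip [374.4 259.9] exp goal [374.6 259.1] [([371, 255, 8, 9, 45], [374.6, 259.5])]
  probe 0.57 [361. 216. 388. 261.]
side exp tip [289.6 169.3] exp goal [289.3 168.8] [([287, 161, 6, 11, 34], [289.5, 167.2]), ([305, 184, 6, 4, 22], [307.5, 185.6])]
  probe 0.55 [276. 128. 300. 167.]
```

```bash

python3 -m creep '[[24,0,0,-0.04,0,0,0],[24,0,0,0,0,0,0],[24,0,0,0,0,0,0],[24,0,0,0,0,0,0],[24,0,0,0,0,0,0],[24,0,0,0,0,0,0],[24,0,0,0,0,0,0],[24,0,0,0,0,0,0]]'
python3 -m creep '[[24,0,0,0,0,0,0],[24,0,0,0,0,0,0],[24,0,0,0,0,0,0],[24,0,0,0,0,0,0],[24,0,0,0,0,0,0],[24,0,0,0,0,0,0]]'
python3 -m creep '[[24,0,0,0.3,0,0,0],[24,0,0,0.7,0,0,0],[24,0,0,0.7,0,0,0],[24,0,0,0.3,0,0,0],[24,0,0,0,0,0,0]]'
python3 -m creep '[[24,-0.03,-0.5,0,0,0,0],[24,-0.07,-0.95,0,0,0,0],[24,-0.08,-0.95,0,0,0,0],[24,-0.08,-0.95,0,0,0,0],[24,-0.08,-0.95,0,0,0,0],[24,-0.08,-0.95,0,0,0,0],[24,-0.08,-0.95,0,0,0,0],[24,-0.08,-0.95,0,0,0,0]]'
python3 -m creep '[[24,-0.08,-0.95,0,0,0,0],[24,-0.04,-0.7,0,0,0,0],[24,0,-0.42,0,0,0,0],[24,0,0,0,0,0,0],[24,0,0,0,0,0,0],[24,0,0,0,0,0,0]]'
python3 tip.py .6403 -.0217 .053
```

```text
time_s: 42.72
tcp_pos: [0.6584, 0.2089, 0.1521]
eef_rot: [-180.0, -0.0, 3.0]
contact_force: [1.7, 0.8, 1.3]
gripper_width: 0.0299
gripper_force: 44.8
time_s: 43.22
tcp_pos: [0.6584, 0.2089, 0.1521]
eef_rot: [-180.0, -0.0, 3.0]
contact_force: [0.9, 0.2, 1.1]
gripper_width: 0.0299
gripper_force: 44.8
time_s: 43.63
tcp_pos: [0.6588, 0.2092, 0.2042]
eef_rot: [-179.9, -0.1, 3.0]
contact_force: [0.5, 0.6, -1.5]
gripper_width: 0.0297
gripper_force: 44.8
time_s: 44.3
tcp_pos: [0.6424, 0.0284, 0.2005]
eef_rot: [180.0, 0.2, 3.0]
contact_force: [0.3, -0.8, -2.2]
gripper_width: 0.0296
gripper_force: 44.8
time_s: 44.8
tcp_pos: [0.6406, -0.0212, 0.2015]
eef_rot: [-180.0, 0.0, 3.0]
contact_force: [-0.6, -0.2, -2.2]
gripper_width: 0.0296
gripper_force: 44.8
tcp [ 0.6406 -0.0212  0.2015] [-1.7999e+02  5.0000e-02  3.0000e+00] [-0.6 -0.2 -2.2] 0.029599138305541884
wrist exp tip [319.7 195.5] exp goal [320.2 183.2] [([312, 175, 17, 22, 266], [319.8, 184.3])]
scene exp tip [314.3 207. ] exp goal [314.6 219.2] [([314, 201, 1, 6, 6], [314.0, 203.5]), ([312, 218, 6, 5, 26], [314.5, 220.0])]
  probe 0.82 [303. 164. 323. 207.]
side exp tip [343.8 186.9] exp goal [343.6 201.2] [([343, 178, 3, 9, 24], [344.0, 181.8]), ([340, 200, 8, 5, 29], [343.6, 201.9])]
  probe 0.83 [331. 139. 358. 185.]
```

Above the mid pad. Pressing to TCP z ≈ 0.152.

```bash

python3 -m creep '[[24,0,0,-0.5,0,0,0],[24,0,0,-0.6,0,0,0],[24,0,0,-0.4,0,0,0],[24,0,0,-0.2,0,0,0],[24,0,0,0,0,0,0]]'
python3 -m creep '[[24,0,0,-0.1,0,0,0],[24,0,0,-0.1,0,0,0],[24,0,0,-0.08,0,0,0],[24,0,0,0,0,0,0],[24,0,0,0,0,0,0]]'
python3 -m creep '[[24,0,0,0,0,0,0],[24,0,0,0,0,0,0],[24,0,0,0,0,0,0],[24,0,0,0,0,0,0],[24,0,0,0,0,0,0],[24,0,0,0,0,0,0],[24,0,0,0,0,0,0],[24,0,0,0,0,0,0]]'
python3 tip.py .6403 -.0217 .054
```

```text
time_s: 45.47
tcp_pos: [0.6401, -0.0215, 0.1581]
eef_rot: [180.0, 0.1, 3.0]
contact_force: [0.2, -1.1, -0.8]
gripper_width: 0.0299
gripper_force: 44.8
time_s: 45.88
tcp_pos: [0.6414, -0.0216, 0.1533]
eef_rot: [-180.0, -0.1, 3.0]
contact_force: [0.2, -0.2, 0.3]
gripper_width: 0.03
gripper_force: 44.8
time_s: 46.55
tcp_pos: [0.641, -0.0216, 0.1526]
eef_rot: [180.0, -0.0, 3.0]
contact_force: [1.5, -1.0, 0.9]
gripper_width: 0.0298
gripper_force: 44.8
tcp [ 0.641  -0.0216  0.1526] [ 1.8e+02 -2.0e-02  3.0e+00] [ 1.5 -1.   0.9] 0.029788786214671317
wrist exp tip [319.8 195.6] exp goal [319.8 197.3] [([310, 187, 20, 10, 146], [319.5, 192.1])]
scene exp tip [314.4 219.9] exp goal [314.5 218.9] [([312, 215, 6, 8, 33], [314.5, 219.2])]
  probe 0.88 [304. 183. 325. 220.]
side exp tip [343.7 201.8] exp goal [343.6 200.9] [([340, 193, 8, 12, 43], [343.7, 200.1])]
  probe 0.9 [331. 156. 355. 197.]
```

```bash

python3 -m creep '[[24,0,0,0,0,0,0],[24,0,0,0,0,0,0],[24,0,0,0,0,0,0],[24,0,0,0,0,0,0],[24,0,0,0,0,0,0],[24,0,0,0,0,0,0]]'
python3 -m creep '[[24,0,0,0.3,0,0,0],[24,0,0,0.7,0,0,0],[24,0,0,0.7,0,0,0],[24,0,0,0.3,0,0,0],[24,0,0,0,0,0,0]]'
python3 -m creep '[[24,-0.03,0.5,0,0,0,0],[24,-0.06,0.9,0,0,0,0],[24,-0.08,0.95,0,0,0,0],[24,-0.08,0.95,0,0,0,0],[24,-0.08,0.95,0,0,0,0],[24,-0.04,0.61,0,0,0,0],[24,-0.02,0.3,0,0,0,0],[24,0,0,0,0,0,0]]'
python3 -m creep '[[24,0,0,-0.4,0,0,0],[24,0,0,-0.5,0,0,0],[24,0,0,-0.4,0,0,0],[24,0,0,-0.2,0,0,0],[24,0,0,-0.1,0,0,0],[24,0,0,0,0,0,0]]'
python3 tip.py .6312 .1075 .054
```

```text
time_s: 47.3
tcp_pos: [0.6408, -0.0216, 0.1526]
eef_rot: [-180.0, -0.0, 3.0]
contact_force: [1.7, 0.1, 0.4]
gripper_width: 0.0302
gripper_force: 44.8
time_s: 47.72
tcp_pos: [0.6413, -0.0216, 0.2045]
eef_rot: [-180.0, -0.1, 3.0]
contact_force: [0.9, -0.6, -2.3]
gripper_width: 0.0301
gripper_force: 44.8
time_s: 48.38
tcp_pos: [0.6305, 0.1089, 0.2016]
eef_rot: [180.0, 0.1, 3.1]
contact_force: [-0.1, -0.9, -2.2]
gripper_width: 0.0298
gripper_force: 44.8
time_s: 48.88
tcp_pos: [0.6308, 0.1066, 0.1617]
eef_rot: [180.0, 0.1, 3.0]
contact_force: [0.3, 0.5, -1.7]
gripper_width: 0.0299
gripper_force: 44.8
tcp [0.6308 0.1066 0.1617] [1.7997e+02 7.0000e-02 2.9500e+00] [ 0.3  0.5 -1.7] 0.029935392274009404
wrist exp tip [319.7 195.4] exp goal [318.8 193.2] [([310, 183, 19, 14, 217], [318.8, 190.2])]
scene exp tip [350.4 235. ] exp goal [350.5 236.7] [([347, 229, 7, 12, 44], [350.3, 236.1])]
  probe 0.66 [338. 191. 360. 238.]
side exp tip [307.4 183.3] exp goal [307.3 184.8] [([287, 168, 6, 4, 20], [289.5, 169.5]), ([305, 174, 6, 14, 42], [307.6, 182.3])]
  probe 0.81 [294. 140. 317. 179.]
```

```bash

python3 -m creep '[[24,0.01,0.02,-0.12,0,0,0],[24,0,0,-0.12,0,0,0],[24,0,0,-0.12,0,0,0],[24,0,0,0,0,0,0],[24,0,0,0,0,0,0]]'
python3 -m creep '[[24,0,0,0,0,0,0],[24,0,0,0,0,0,0],[24,0,0,0,0,0,0],[24,0,0,0,0,0,0],[24,0,0,0,0,0,0],[24,0,0,0,0,0,0],[24,0,0,0,0,0,0],[24,0,0,0,0,0,0]]'
python3 tip.py .6312 .1075 .054
python3 -m creep '[[24,0,0,0,0,0,0],[24,0,0,0,0,0,0],[24,0,0,0,0,0,0],[24,0,0,0,0,0,0],[24,0,0,0,0,0,0],[24,0,0,0,0,0,0]]'
```

```text
time_s: 49.55
tcp_pos: [0.6315, 0.108, 0.1537]
eef_rot: [180.0, -0.0, 3.0]
contact_force: [0.1, 1.2, 0.9]
gripper_width: 0.0301
gripper_force: 44.8
time_s: 50.22
tcp_pos: [0.6314, 0.1079, 0.1536]
eef_rot: [-180.0, -0.0, 3.0]
contact_force: [0.9, 0.7, 0.1]
gripper_width: 0.0297
gripper_force: 44.8
tcp [0.6314 0.1079 0.1536] [-1.7999e+02 -2.0000e-02  3.0000e+00] [0.9 0.7 0.1] 0.029728201507109694
wrist exp tip [319.8 195.6] exp goal [320.2 196.6] [([311, 186, 20, 11, 162], [320.2, 191.6])]
scene exp tip [350.5 237.5] exp goal [350.5 236.7] [([347, 232, 7, 9, 37], [350.2, 236.9])]
  probe 0.96 [339. 194. 362. 244.]
side exp tip [307.3 185.4] exp goal [307.3 184.8] [([287, 168, 6, 4, 20], [289.5, 169.5]), ([304, 177, 7, 11, 38], [307.5, 183.5])]
  probe 0.79 [295. 141. 318. 183.]
time_s: 50.97
tcp_pos: [0.6313, 0.1079, 0.1536]
eef_rot: [-180.0, -0.0, 3.0]
contact_force: [0.1, 1.5, -0.2]
gripper_width: 0.0299
gripper_force: 44.8
```

```bash

python3 -m creep '[[24,0,0,0.3,0,0,0],[24,0,0,0.7,0,0,0],[24,0,0,0.7,0,0,0],[24,0,0,0.3,0,0,0],[24,0,0,0,0,0,0]]'
python3 -m creep '[[24,-0.3,0.47,0,0,0,0],[24,-0.6,0.94,0,0,0,0],[24,-0.6,0.94,0,0,0,0],[24,-0.6,0.94,0,0,0,0],[24,-0.6,0.94,0,0,0,0],[24,-0.6,0.94,0,0,0,0],[24,-0.6,0.94,0,0,0,0],[24,-0.6,0.94,0,0,0,0]]'
python3 -m creep '[[24,-0.6,0.94,0,0,0,0],[24,-0.6,0.94,0,0,0,0],[24,-0.6,0.94,0,0,0,0],[24,-0.6,0.94,0,0,0,0],[24,-0.5,0.6,0,0,0,0],[24,-0.2,-0.5,0,0,0,0],[24,0,0,0,0,0,0],[24,0,0,0,0,0,0]]'
python3 tip.py .4564 .380 .040
cat >chk.py <<'E'
from pad import *
for c in("scene","side"):
    p=capture(c)
    for n,g in(("long",(.6578,.2089)),("mid",(.6403,-.0217)),("short",(.6312,.1075))):
        b=brass(p,g,.052); print(c,n,None if b is None else (b[2][:2]-g).round(4),b[1])
E
python3 chk.py
```

```text
time_s: 51.38
tcp_pos: [0.632, 0.108, 0.2057]
eef_rot: [-180.0, -0.2, 3.0]
contact_force: [-0.4, 0.4, -1.6]
gripper_width: 0.0295
gripper_force: 44.8
time_s: 52.05
tcp_pos: [0.5168, 0.2849, 0.2022]
eef_rot: [179.9, 0.1, 3.0]
contact_force: [0.3, -0.0, -1.5]
gripper_width: 0.0299
gripper_force: 44.8
time_s: 52.72
tcp_pos: [0.4403, 0.3802, 0.2026]
eef_rot: [179.9, 0.1, 3.0]
contact_force: [0.1, -0.2, -2.3]
gripper_width: 0.0299
gripper_force: 44.8
tcp [0.4403 0.3802 0.2026] [1.7993e+02 7.0000e-02 3.0300e+00] [ 0.1 -0.2 -2.3] 0.029935984892089807
wrist exp tip [319.7 195.4] exp goal [320.5 166. ] [([311, 157, 19, 20, 290], [320.3, 166.3]), ([316, 193, 8, 4, 21], [319.4, 194.2])]
scene exp tip [477.7 233.3] exp goal [469.6 252.9] [([478, 227, 3, 7, 13], [479.1, 230.2]), ([466, 252, 8, 6, 33], [469.7, 254.0])]
  probe 0.58 [472. 183. 500. 232.]
side exp tip [194.6 163.7] exp goal [202. 179.] [([193, 154, 4, 10, 25], [194.3, 158.3]), ([199, 178, 7, 5, 27], [202.1, 179.6])]
  probe 0.7 [187. 146. 246. 201.]
scene long [0.0011 0.0002] 27
scene mid [ 0.0011 -0.0002] 20
scene short [0.0012 0.0003] 22
side long [-0.0004 -0.0009] 20
side mid [-0.0004 -0.0009] 25
side short [-0.0007 -0.0009] 21
```

```bash

python3 -m creep '[[24,0.4,0,0,0,0,0],[24,0.24,0,-0.2,0,0,0],[24,0,0,-0.6,0,0,0],[24,0,0,-0.7,0,0,0],[24,0,0,-0.5,0,0,0],[24,0,0,-0.2,0,0,0],[24,0,0,0,0,0,0]]'
python3 -m creep '[[24,0,0,-0.12,0,0,0],[24,0,0,-0.12,0,0,0],[24,0,0,-0.12,0,0,0],[24,0,0,-0.04,0,0,0],[24,0,0,0,0,0,0],[24,0,0,0,0,0,0]]'
python3 tip.py .4564 .380 .040
python3 -m creep '[[24,0,0,0,0,0,0],[24,0,0,0,0,0,0],[24,0,0,0,0,0,0],[24,0,0,0,0,0,0],[24,0,0,0,0,0,0],[24,0,0,0,0,0,0],[24,0,0,0,0,0,0],[24,0,0,0,0,0,0]]'
python3 -m creep '[[24,0,0,0,0,0,0],[24,0,0,0,0,0,0],[24,0,0,0,0,0,0],[24,0,0,0,0,0,0],[24,0,0,0,0,0,0],[24,0,0,0,0,0,0]]'
```

```text
time_s: 53.65
tcp_pos: [0.4572, 0.3798, 0.1468]
eef_rot: [179.9, 0.1, 3.0]
contact_force: [0.3, -0.1, -1.2]
gripper_width: 0.0299
gripper_force: 44.8
time_s: 54.15
tcp_pos: [0.4577, 0.3811, 0.1393]
eef_rot: [-179.9, -0.1, 3.0]
contact_force: [1.6, 0.1, 0.6]
gripper_width: 0.0296
gripper_force: 44.8
tcp [0.4577 0.3811 0.1393] [-1.7994e+02 -6.0000e-02  3.0200e+00] [1.6 0.1 0.6] 0.029561608622797223
wrist exp tip [319.8 195.7] exp goal [320.9 197.9] [([310, 187, 22, 10, 172], [320.8, 192.0])]
scene exp tip [469.5 254.1] exp goal [469.6 252.9] [([466, 249, 8, 9, 40], [470.0, 253.4])]
  probe 0.83 [466. 206. 487. 254.]
side exp tip [202.3 179.4] exp goal [202. 179.] [([199, 171, 7, 12, 42], [202.0, 177.7])]
  probe 0.7 [186. 146. 245. 201.]
time_s: 55.07
tcp_pos: [0.4573, 0.3807, 0.1386]
eef_rot: [-180.0, -0.0, 3.0]
contact_force: [2.0, 1.8, 0.8]
gripper_width: 0.0297
gripper_force: 44.8
time_s: 55.57
tcp_pos: [0.4573, 0.3806, 0.1386]
eef_rot: [-180.0, -0.0, 3.0]
contact_force: [2.3, 1.1, 1.8]
gripper_width: 0.0302
gripper_force: 44.8
```

```bash

python3 -m creep '[[24,0,0,0.4,0,0,0],[24,0,0,0.8,0,0,0],[24,0,0,0.9,0,0,0],[24,0,0,0.8,0,0,0],[24,0,0,0.5,0,0,0],[24,0,0,0.2,0,0,0],[24,0,0,0,0,0,0]]'
python3 -m creep '[[24,0.4,0,0,0,0,0],[24,0.8,0,0,0,0,0],[24,0.9,0,0,0,0,0],[24,0.8,0,0,0,0,0],[24,0.5,0,0,0,0,0],[24,0.24,-0.02,0,0,0,0],[24,0,0,0,0,0,0],[24,0,0,0,0,0,0]]'
python3 -m creep '[[24,0,0,-0.3,0,0,0],[24,0,0,-0.6,0,0,0],[24,0,0,-0.6,0,0,0],[24,0,0,-0.6,0,0,0],[24,0,0,0,0,0,0],[24,0,0,0,0,0,0]]'
```

```text
time_s: 56.15
tcp_pos: [0.4572, 0.3806, 0.2297]
eef_rot: [-179.9, -0.0, 3.0]
contact_force: [-0.6, 1.1, -2.3]
gripper_width: 0.03
gripper_force: 44.8
time_s: 56.82
tcp_pos: [0.5479, 0.3797, 0.2276]
eef_rot: [179.9, 0.1, 3.0]
contact_force: [-0.7, 0.1, -1.7]
gripper_width: 0.0298
gripper_force: 44.8
time_s: 57.32
tcp_pos: [0.5473, 0.3799, 0.1755]
eef_rot: [179.9, 0.1, 3.0]
contact_force: [0.9, -0.3, -0.7]
gripper_width: 0.0297
gripper_force: 44.8
```

Inside the holster with no contact. Continuing down to z≈0.116.

```bash

python3 -m creep '[[24,0,0,-0.6,0,0,0],[24,0,0,-0.6,0,0,0],[24,0,0,-0.6,0,0,0],[24,0,0,-0.3,0,0,0],[24,0,0,-0.1,0,0,0],[24,0,0,0,0,0,0]]'
python3 -m creep '[[24,0.02,0,-0.06,0,0,0],[24,0,0,-0.06,0,0,0],[24,0,0,0,0,0,0]]'
```

```text
time_s: 57.82
tcp_pos: [0.5483, 0.3803, 0.1214]
eef_rot: [180.0, -0.0, 3.0]
contact_force: [0.2, -0.4, -1.4]
gripper_width: 0.03
gripper_force: 44.8
time_s: 58.07
tcp_pos: [0.549, 0.3804, 0.1186]
eef_rot: [-180.0, -0.0, 3.0]
contact_force: [-0.5, 0.3, -2.2]
gripper_width: 0.0299
gripper_force: 44.8
```

```bash

python3 -m creep '[[24,-0.02,0,-0.06,0,0,0],[24,0,0,-0.06,0,0,0],[24,0,0,0,0,0,0]]'
python3 -m creep '[[24,0,0,-0.03,0,0,0],[60,0,0,0,0,0,0],[87,0,0,0,0,0,0],[87,0,0,0,0,0,0],[87,0,0,0,0,0,0],[87,0,0,0,0,0,0],[87,0,0,0,0,0,0],[87,0,0,0,0,0,0]]'
```

```text
time_s: 58.32
tcp_pos: [0.5484, 0.3802, 0.1152]
eef_rot: [-180.0, -0.0, 3.0]
contact_force: [-1.2, -0.9, -1.2]
gripper_width: 0.0296
gripper_force: 44.8
time_s: 58.98
tcp_pos: [0.5483, 0.3801, 0.1142]
eef_rot: [180.0, 0.0, 3.0]
contact_force: [0.5, 0.8, 0.5]
gripper_width: 0.0712
gripper_force: 0.0
```

```bash

python3 -m creep '[[87,0,0,0,0,0,0],[87,0,0,0,0,0,0],[87,0,0,0.5,0,0,0],[87,0,0,1,0,0,0],[87,0,0,1,0,0,0],[87,0,0,1,0,0,0],[87,0,0,1,0,0,0],[87,0,0,1,0,0,0]]'
python3 -m creep '[[87,0,0,0.5,0,0,0],[87,-0.9,0,0,0,0,0],[87,-0.9,0,0,0,0,0],[87,0,0,0,0,0,0],[87,0,0,0,0,0,0],[87,0,0,0,0,0,0]]'
python3 pr2.py; python3 pr.py; python3 chk.py
```

```text
time_s: 59.65
tcp_pos: [0.5483, 0.38, 0.2543]
eef_rot: [-180.0, -0.0, 3.0]
contact_force: [0.3, 0.5, -0.0]
gripper_width: 0.0871
gripper_force: 0.0
time_s: 60.15
tcp_pos: [0.5035, 0.3803, 0.2654]
eef_rot: [-180.0, -0.1, 3.0]
contact_force: [0.6, 0.7, 0.9]
gripper_width: 0.0868
gripper_force: 0.0
[321.48055138 144.05424443]
0.74 [297. 117. 348. 170.] 2155
[549.1 380.6  95. ] 3.4 0.04
[548.6 380.4  90.5] 3.6 0.032
0.57 [487.  66. 555. 148.] 1973
[548. 381.  95.] 1.7 1.0
[548. 381.  95.] 1.7 1.0
stud (array([318.06417112, 201.59358289]), np.int32(187), array([0.45648772, 0.38024395, 0.04      ])) [[318.21916287 201.93035741]]
white [   0    0  100  100 5625] [320.9 126.9] [[0.5672 0.3828 0.165 ]]
white [ 38  51  27  28 578] [322.3 148.4] [[0.5485 0.3805 0.165 ]]
wrist 0.74 [300. 118. 346. 169.] 2142
 stud [317.9 201.9] 182 [0.4564 0.3802 0.04  ]
scene 0.97 [447. 233. 472. 269.] 585
 stud [374.3 259.9] 28 [0.6488 0.2028 0.04  ]
side 0.69 [212. 128. 234. 156.] 359
 stud [202.1 179.5] 26 [0.4547 0.3773 0.04  ]
probe 1 [549.1 380.1  95. ] 5.1 0.052
probe 1 [549.3 381.1  95. ] 5.5 0.097
probe 1 [552.3 385.4  95. ] -22.4 0.17
probe 3 [549.3 380.5  95.4] 3.4 0.138
(array([0.50730101, 0.30777476, 0.03634248]), [0.08777084932547065, 0.1689072762857191, 0.08334164402038145])
scene long [ 0.0012 -0.0001] 28
scene mid [ 0.0011 -0.0002] 20
scene short [0.0012 0.0003] 22
side long [-0.0004 -0.0009] 20
side mid [-0.0004 -0.0009] 25
side short [-0.0007 -0.0009] 21
```

```bash
python3 -c "
from plant import close_job
print(close_job())"
```

```text
the job is handed in; nothing more can be done
None
```

The job is handed in, with no verdict returned: by my last measurements all three modules are seated in their nests, the probe touched stud, long, mid, short and stud in order for over a second each, and it hangs upright in its holster; I never went near the bottle or jar.

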